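# Hang the tachometer readout on its keyhole screw

### The job

Pick up the orange tachometer readout and hang it on the sloping mount of the blue stand: fit the wide end of the keyhole in its plate over the brass screw head, press the plate flush against the sprung pad so that the red latch bar goes right down, and then pull it down the slope until the screw is at the closed end of the slot and the latch bar springs up behind the plate's top edge. Be gentle with the mount (never over 25 N) and leave the other things on the bench where they are.

Things in the scene. Friction and masses are not known exactly. Their poses are not given: they have to be found in the camera images.
- readout_grip (a point): Orange readout housing, 70 (x) x 44 (y) x 44 mm high, dark screen on top, on a 4 mm white plate; 0.2 to 0.42 kg; starts lying on the bench, plate down. Grip it across y. Point: housing's centre in plan, 24 mm above the plate's underside (housing: 4 to 48 mm above it). z out of the plate on the housing's side, x to the plate's top edge. Plate: x -62 to +88, y -42 to +42 mm.
- keyhole_entry (a point): Centre of the keyhole's wide entry in the readout's plate, at the underside: octagonal, 22 mm across, at x = +52, y = 0, z = -24 mm of readout_grip, same axes. From it a slot 11 mm wide runs towards the top edge; its closed end is 24 mm from this point, so the screw's axis is 20 mm from this point (towards the top edge) when home.
- mount: Sloping mount on the blue stand; fixed during a run. x up the slope (30 degrees, rising away from the robot), y sideways, z out of the slope. Origin: on the screw's axis, at the pad's face when the pad is at mid-depth. The pad, screw and latch may stand up to 16 mm farther out or in along z than this, not reported: feel for it. Over 25 N on pad, screw and latch together harms the mount.
- mount_face (a point): Same place and axes as the mount (pad's face at mid-depth, on the screw's axis). Dark steel pad: x -100 to +42, y -50 to +50 mm, on rubber springs; it yields 1 mm for each 8 N pressed. Brass screw out of the pad at x = 0, y = 0: neck 8 mm across, 6 mm long, then a head 16 mm across, 4 mm thick; its top is 10 mm above the pad.
- latch (a joint): Red latch bar in the pad, x +18 to +26, y -31 to +31 mm of the mount. 0 = out, 5 mm above the pad's face; 0.005 = flush with it. The plate pushes it down while over it (1 N to start, 3 N flush). It springs out once the plate's top edge has passed it, about 2 mm before the screw meets the slot's end, and then stops the plate sliding back up.
- spanner: open-ended steel spanner lying on the bench, handle along its x. Bystander; origin at its underside.
- screwdriver: screwdriver lying on the bench along its x. Bystander; origin at its underside.
- bearing: steel bearing ring lying flat, 52 mm across, 16 mm high. Bystander; origin at its underside.
- oil: green oil bottle, 60 mm across, 150 mm tall, standing. Bystander; origin at its underside.
- flange: aluminium flange, 90 mm across, 40 mm high, lying on the bench. Bystander; origin at its underside.
- shaft: plain steel shaft lying along its x, 26 mm across, 130 mm long. Bystander.
There are look-alikes about, which are no part of the job. What is meant by the part that bears readout_grip is not pink, and is the larger of those in its own colour.

How it is judged:
By the outcome, as a careful person would: the job done as asked, in the order asked, and still so for the second after the job is handed in, with the robot touching nothing.
It also fails if it takes over 48 s, if anything falls off the work surface, if the arm or the gripper's body presses on something with over 40 N, if the wrist force passes 120 N, or if a joint passes its speed limit or range.

### The arm

A 6-joint arm with a two-finger parallel gripper is mounted at the origin on the work surface. World frame = base frame: x ahead of the robot, y to its left, z up, the work surface at z = 0. Lengths are in m, angles in degrees, forces in N, time in s.
With the tool pointing down it reaches from about 0.35 to 0.875 m from the base axis. Payload 4.2 kg.
Tool frame: the origin (TCP) lies on the centre line of the jaws, within the pads' length; the fingertips stand 8 mm ahead of it and the grasp point (between the pads) lies 11 mm behind it; z points along the fingers, y is the direction in which the jaws open and shut (so a half turn about z gives the same grasp; the last joint's range is limited). The gripper opens to 87 mm and grips with 3 to 60 N. Pads are 19 mm wide; open, the fingers measure 117 mm over their backs; the gripper's body (75 mm by 190 mm) begins 51 mm behind the grasp point.
Start: joints at [14.817, 22.042, 0.453, 0, -68.411, -14.817], TCP at [0.625, 0, 0.231] pointing down, gripper open.
Joint ranges: [-179.83, 179.83], [-69.29, 118.12], [-61.27, 80.66], [-181.25, 117.63], [-171.15, -9.14], [-177.46, 177.46]. Speed limits (degrees/s): [159.86, 159.86, 180, 180, 180, 180].

### API

Orientations are given as a 3x3 rotation matrix whose columns are the frame's x, y, z axes.
In Python, from station import sense, capture, finish_job, recognise gives the robot as it stands.
- The arm moves only by the tool apply_moves, never from a script. Its argument "plan" is a list that holds one entry, the list of rows, each a list of 7 numbers: the opening in per cent of the stroke, from 0 (shut) to 100 (fully open), then the shift along the world's x, y, z in units of 25 mm (1.0 is 25 mm), then the turn, a rotation vector about the world's x, y, z in rad. A call has 1 to 12 rows; each row shifts and turns the pose as measured when the row begins; what a row does not reach is not made up. A row lasts 1/12 s, in which the tool goes at most 41.7 mm and 7.16 degrees, less where a joint would pass 70% of its speed; a pose out of reach is approached as far as the arm can. A call is refused whole if a number of a shift passes 1 or a number of a turn 0.125, either way. A call with a gripper value outside its range is refused whole. The fingers move at their own pace and stop on an object; the grip force is fixed at half the most. Time passes only in rows, so rows that do not move let the fingers close. It gives the time, the measured TCP pose, the force and the opening at its end, in the units of the state.
- sense(): the state, without advancing time (a new reading comes with each control period).
- capture(name): name is "scene" or "side" or "wrist"; returns a dict with "pixels" (480x640x3 uint8, red, green, blue), "depth" (480x640 float32, m along the optical axis (not along the pixel's ray), 0 where there is no reading), "mtx" (3x3 intrinsics, pixels), "distortion" ([k1, k2, p1, p2, k3] as OpenCV has them; the pictures are not rectified), "R" (3x3) and "t" (3): a world point X has camera coordinates R X + t; the wrist camera has in their place "mount" (4x4, takes a point from camera to tool coordinates, whose origin is the TCP and whose axes are the flange's). Camera axes: x right, y down, z forward; pixel columns grow to the right and rows downward; lengths in m; the calibration is good to about 2 mm. A picture is of the moment at which its call begins: read the wrist's pose just before it.
- finish_job(): hands the job in, once; it reports no verdict.
Trained networks look in a picture, given as the dict that the camera call returned (one of the last four; its "shot" number tells which), for a name from the list of things; names that differ only in an ending like _2 or _b are one class to them, and where a whole thing is asked for, a point or a joint stands for the part that bears it (a point fixed in the world has none). Each returns a list of dicts, best first, with "score" (0 to 1); they miss things now and then, are a little off and sometimes report something else, mostly with a low value. They report only what shows in the picture. A call takes as long as a camera call. They do not tell look-alikes from the thing itself.
- recognise(label, picture): "at" ([x, y, z] in m, in the coordinates of the camera as it stood for that picture, good to about 4 mm: the middle of the surface that is visible of it).
The state is a dict: "time_s": time; "joints": joint angles; "joint_velocities": joint speeds; "effort": joint torques, N m; "tcp_pos": TCP position; "ee_rot": TCP orientation; "wrist_force": force on the tool from outside, world axes, zero at the start; "moment": the same for the moment, N m; "gripper_width": opening from 0.0 (shut) to 1.0 (fully open).
Only numpy, scipy, OpenCV 4.12 (cv2) and the standard library are available. Lean on these libraries where they do the work, as an engineer would, in place of code of your own. Each camera call takes 0.05 s, during which the arm holds its last target.

## Working session

There is one attempt and no reset: what is moved stays moved. The work goes in short steps, Python scripts to look and compute and a tool call to move; the robot and the scene stay as the last step left them, time stands still between calls to the robot, and variables do not carry over. Pictures are saved under pics/ and viewed, and the job is handed in when it is done.

Besides the shell and the picture viewer there is one more tool, called after "Call:" in YAML: its name, and indented under it one key for each argument. apply_moves: Moves the arm, as the interface text tells. Its arguments: {"type":"object","properties":{"plan":{"type":"array","items":{"type":"array","items":{"type":"array","items":{"type":"number"}}}}},"required":["plan"]}

```bash
mkdir -p pics; ls
cat > h.py <<'E'
import numpy as np, cv2, pickle
from station import sense, capture, finish_job, recognise
def cap(n,f):
    s=sense(); c=capture(n); c['s']=s
    cv2.imwrite(f'pics/{f}.png',cv2.cvtColor(c['pixels'],cv2.COLOR_RGB2BGR))
    pickle.dump(c,open(f'pics/{f}.pkl','wb')); return c
def cam2w(c,P):
    P=np.atleast_2d(P)
    if 'R' in c: return (P-np.array(c['t']))@np.array(c['R'])
    M=np.array(c['mount']); T=P@M[:3,:3].T+M[:3,3]
    return T@np.array(c['s']['ee_rot']).T+np.array(c['s']['tcp_pos'])
def pix2w(c,uv,depth=None):
    uv=np.atleast_2d(uv).astype(float)
    n=cv2.undistortPoints(uv[:,None],np.array(c['mtx']),np.array(c['distortion']))[:,0]
    d=np.array([c['depth'][int(round(v)),int(round(u))] for u,v in uv]) if depth is None else depth
    return cam2w(c,np.c_[n,np.ones(len(n))]*np.reshape(d,(-1,1)))
def cloud(c):
    h,w=c['depth'].shape; u,v=np.meshgrid(np.arange(w),np.arange(h))
    P=pix2w(c,np.c_[u.ravel(),v.ravel()],c['depth'].ravel()); 
    return P.reshape(h,w,3)
E
python3 - <<'E'
from h import *
np.set_printoptions(precision=4,suppress=True)
for n in['scene','side','wrist']:
    c=cap(n,n+'0')
    for l in['readout_grip','latch','mount']:
        try:
            for r in recognise(l,c): print(n,l,r['score'],cam2w(c,r['at'])[0])
        except Exception as e: print(n,l,e)
    if 'R' in c: print(-np.array(c['R']).T@np.array(c['t']))
print(sense())
E
```

```text
pics
scene readout_grip 0.93 [0.8346 0.0353 0.0018]
scene readout_grip 0.79 [ 0.5467 -0.2086 -0.0021]
scene readout_grip 0.72 [ 0.3521 -0.2644 -0.0016]
scene latch 0.61 [ 0.6473 -0.2534  0.0147]
scene latch 0.4 [0.6244 0.0684 0.1705]
scene mount 0.56 [0.6417 0.0623 0.142 ]
[1.5718 0.2097 1.1824]
side readout_grip 0.91 [ 0.3353 -0.2761  0.004 ]
side readout_grip 0.89 [0.808  0.0109 0.0042]
side readout_grip 0.69 [ 0.5108 -0.2316  0.004 ]
side latch 0.71 [ 0.3914 -0.4595  0.0124]
side latch 0.57 [0.6262 0.0482 0.1721]
side mount 0.81 [0.5865 0.0248 0.1349]
side mount 0.5 [ 0.5127 -0.2318  0.0085]
[ 0.073  -0.7336  0.8355]
wrist readout_grip 0.92 [ 0.5739 -0.1641  0.0047]
wrist readout_grip 0.61 [0.8119 0.0139 0.0057]
wrist mount 0.55 [0.5983 0.0198 0.134 ]
{'time_s': 0.6, 'joints': array([ 14.8176,  22.0414,   0.4509,  -0.0013, -68.4123, -14.817 ]), 'joint_velocities': array([ 0.0431, -0.1302,  0.0729,  0.0245,  0.1284,  0.0203]), 'effort': array([  0.0003, -39.0213,  18.7536,   4.2225,   0.0154,  -0.    ]), 'tcp_pos': array([0.625 , 0.    , 0.2305]), 'ee_rot': array([[ 0.    , -1.    , -0.0001],
       [-1.    , -0.    ,  0.    ],
       [-0.    ,  0.0001, -1.    ]]), 'wrist_force': array([ 1.17  , -0.7694, -0.1827]), 'moment': array([ 0.014 , -0.0166,  0.0331]), 'gripper_width': 1.000752342152471}
```

View pics/scene0.png

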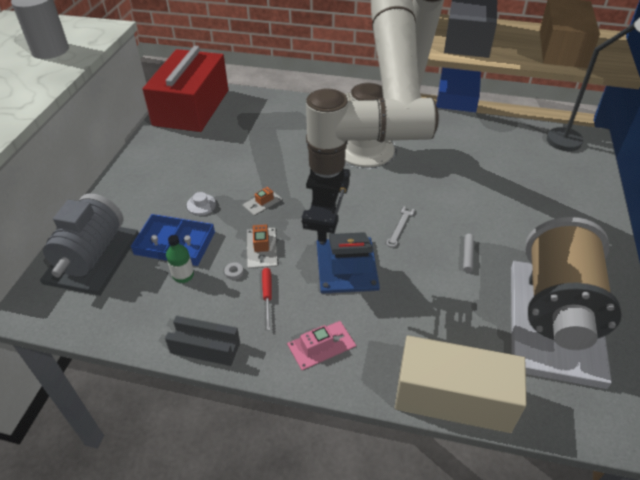

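View pics/side0.png

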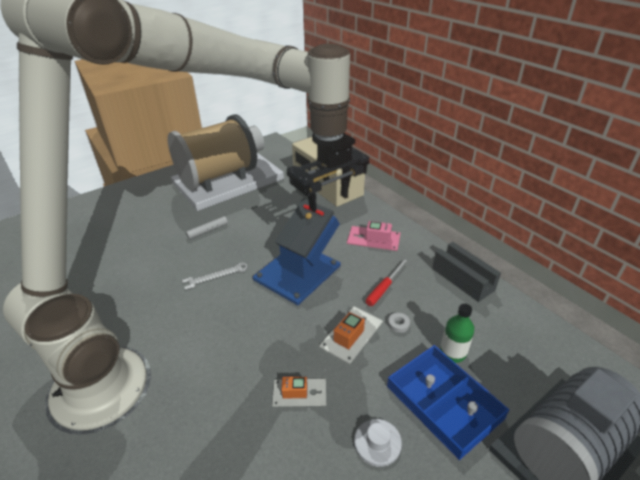

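View pics/wrist0.png

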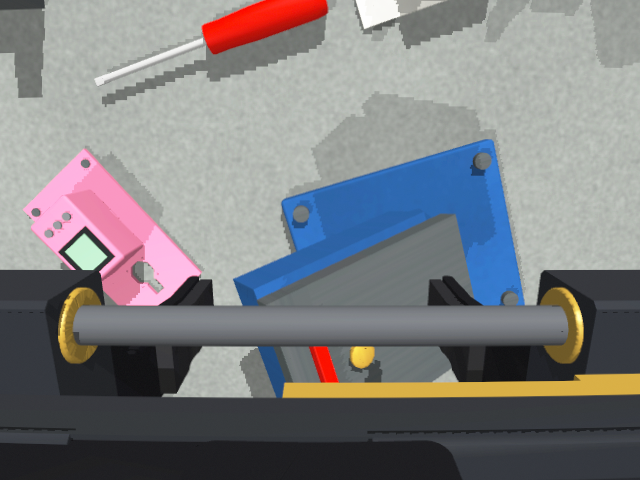

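Run:
```python
from h import *
np.set_printoptions(precision=4,suppress=True)
for n,u0,v0 in [('scene',262,243),('side',349,330)]:
    c=pickle.load(open(f'pics/{n}0.pkl','rb')); C=cloud(c); p=c['pixels'].astype(int)
    print(n,(c['depth']>0).mean(), C[v0,u0])
    hsv=cv2.cvtColor(c['pixels'],cv2.COLOR_RGB2HSV)
    m=((hsv[...,0]>5)&(hsv[...,0]<18)&(hsv[...,1]>170)).astype(np.uint8)
    k,l,st,ce=cv2.connectedComponentsWithStats(m)
    for i in range(1,k):
        if st[i,4]>60:
            Q=C[(l==i)&(c['depth']>0)]; print(st[i],ce[i],np.median(Q,0),np.percentile(Q,[5,95],axis=0) if len(Q) else '')
    a=80
    cr=c['pixels'][v0-a*3//4:v0+a*3//4,u0-a:u0+a]
    cv2.imwrite(f'pics/crop_{n}.png',cv2.resize(cr[...,::-1],(800,600),interpolation=cv2.INTER_CUBIC))
    b=(hsv[...,0]>100)&(hsv[...,0]<120)&(hsv[...,1]>150)
```

```text
scene 0.9957486979166666 [ 0.5511 -0.2008  0.0405]
side 0.9958626302083333 [ 0.5064 -0.2339  0.0494]
[336 321  27  26 265] [349.1019 333.9698] [ 0.4985 -0.239   0.0442] [[ 0.4843 -0.249   0.0222]
 [ 0.5391 -0.2181  0.0501]]
[283 378  23  19 212] [292.0849 390.434 ] [ 0.3231 -0.2746  0.03  ] [[ 0.3089 -0.2896  0.0142]
 [ 0.3404 -0.2526  0.0373]]
```

View pics/crop_side.png

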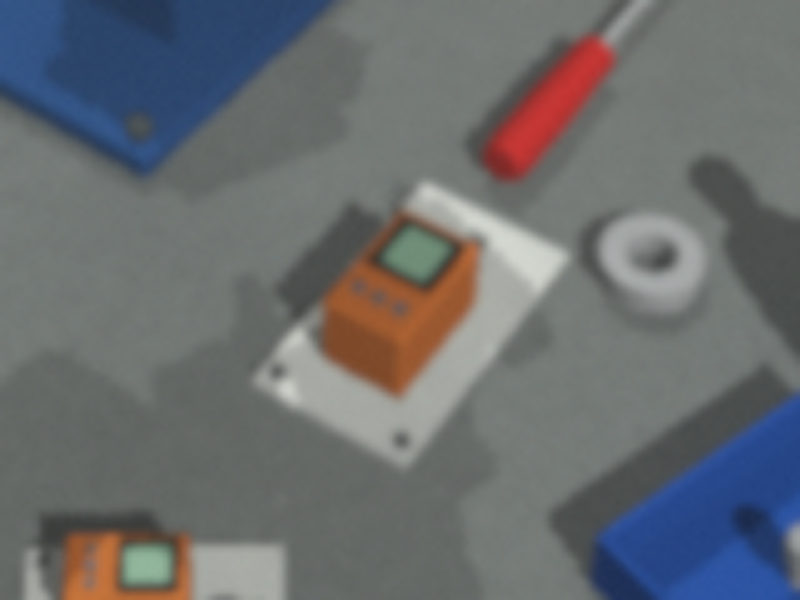

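View pics/crop_scene.png

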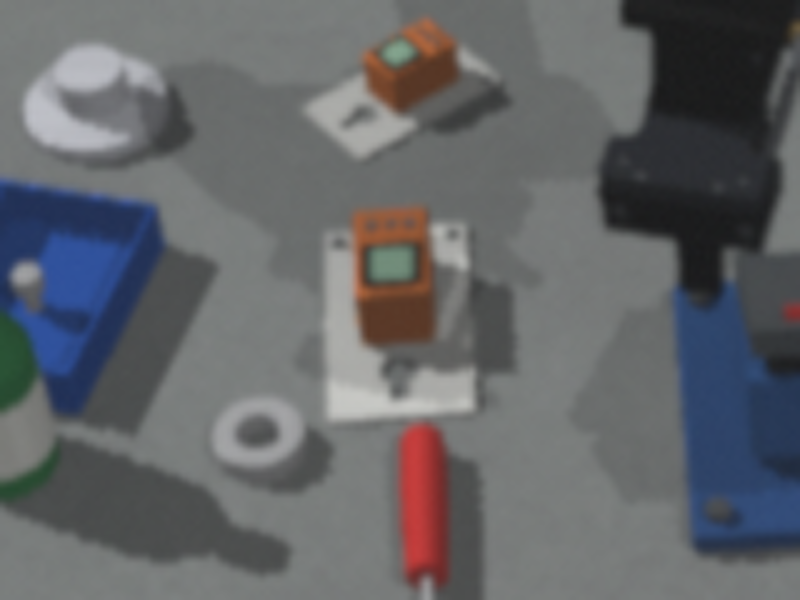

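Run:
```python
from h import *
np.set_printoptions(precision=4,suppress=True)
c=pickle.load(open('pics/wrist0.pkl','rb'));print(np.array(c['mount']),c['mtx'])
print(pix2w(c,[[320,100],[320,150],[320,20],[100,200],[600,100],[482,160],[300,213],[508,300]]))
# pad plane
C=cloud(c);
hsv=cv2.cvtColor(c['pixels'],cv2.COLOR_RGB2HSV)
Q=C[260:300,300:430].reshape(-1,3);
ce=Q.mean(0);u,s,vt=np.linalg.svd(Q-ce);print(ce,vt[2],s)
m=(hsv[...,1]>200)&((hsv[...,0]<5))
m[:200]=0
print('red',np.argwhere(m).mean(0),np.median(C[m],0),np.percentile(C[m],[5,95],axis=0))
print('screw',pix2w(c,[[362,352]]))
```

```text
[[ 0.0014 -0.9702 -0.2423  0.0658]
 [ 1.      0.0013  0.0005 -0.0006]
 [-0.0002 -0.2423  0.9702 -0.1539]
 [ 0.      0.      0.      1.    ]] [[428.3682   0.     320.1968]
 [  0.     428.3682 240.8682]
 [  0.       0.       1.    ]]
[[ 0.6255 -0.0943  0.0007]
 [ 0.6254 -0.0522 -0.0006]
 [ 0.6256 -0.1578  0.0008]
 [ 0.8214 -0.0094  0.0091]
 [ 0.3813 -0.0967 -0.0001]
 [ 0.4892 -0.0453  0.0208]
 [ 0.6425  0.0001  0.0221]
 [ 0.4538  0.0803  0.0214]]
[0.5983 0.0177 0.1438] [0.0351 0.9655 0.2579] [1.9155 1.1159 0.4879]
red [363.9377 323.5082] [0.6231 0.0579 0.1709] [[0.618  0.0482 0.1679]
 [0.6287 0.0679 0.1729]]
screw [[0.6016 0.0536 0.1654]]
```

Call:
apply_moves:
  plan:
    - [[100,0,0,0.4,0,0,0.12],[100,-0.6,-0.8,0.3,0,0,0.125],[100,-0.6,-0.8,0.1,0,0,0.125],[100,-0.6,-0.8,0.1,0,0,0.125],[100,-0.6,-0.8,0,0,0,0.125],[100,-0.6,-0.8,0,0,0,0.125],[100,-0.6,-0.8,0,0,0,0.125],[100,-0.6,-0.8,0,0,0,0.125],[100,-0.6,-0.8,0,0,0,0.125],[100,-0.6,-0.8,0,0,0,0.125],[100,-0.6,-0.8,0,0,0,0.125],[100,-0.6,-0.8,0,0,0,0.125]]

```text
time_s: 1.6
tcp_pos: [0.4545, -0.2246, 0.2539]
ee_rot: [[0.998, -0.069, 0.005], [-0.069, -0.998, -0.001], [0.005, 0.0, -1.0]]
wrist_force: [0.8, -1.0, -0.0]
gripper_width: 1.0
```

Run:
```python
from h import *
c=cap('wrist','w1'); s=capture('scene'); cv2.imwrite('pics/s1.png',s['pixels'][...,::-1]); pickle.dump(s,open('pics/s1.pkl','wb'))
s=capture('side'); cv2.imwrite('pics/d1.png',s['pixels'][...,::-1]); pickle.dump(s,open('pics/d1.pkl','wb'))
```

```text
(no output)
```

View pics/w1.png

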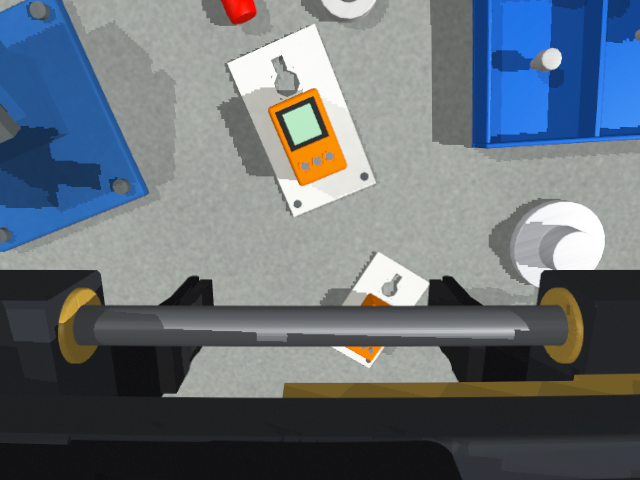

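View pics/s1.png

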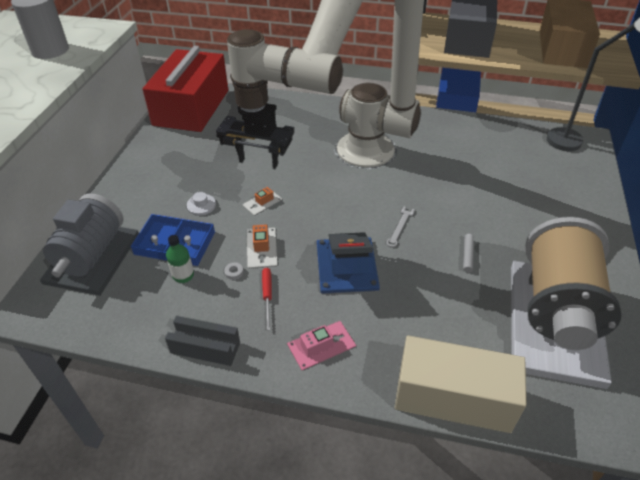

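View pics/d1.png

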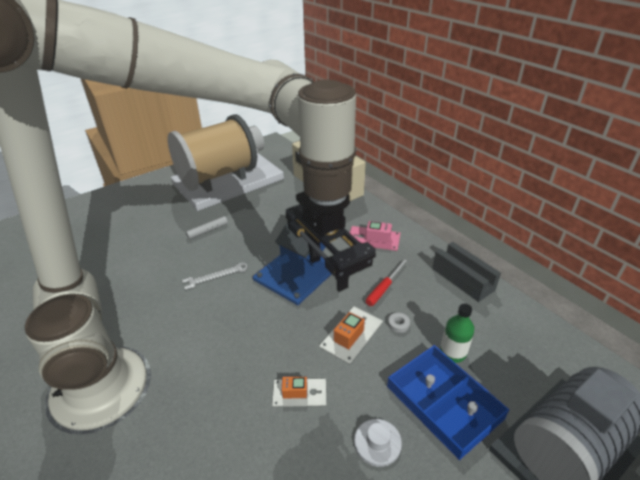

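```bash
cat >> h.py <<'E'
def ray_plane(c,uv,n,d):
    # intersect pixel rays with plane n.X=d
    A=pix2w(c,uv,np.ones(len(uv))); O=cam2w(c,[0,0,0])[0]; D=A-O
    t=(d-O@n)/(D@n); return O+D*t[:,None]
def readout_pose(c,roi,show=None):
    x0,y0,x1,y1=roi; hsv=cv2.cvtColor(c['pixels'],cv2.COLOR_RGB2HSV)
    C=cloud(c); z=C[...,2]
    m=((hsv[...,1]<45)&(hsv[...,2]>150)|((hsv[...,0]>5)&(hsv[...,0]<22)&(hsv[...,1]>150)))
    mm=np.zeros(m.shape,np.uint8); mm[y0:y1,x0:x1]=m[y0:y1,x0:x1]
    return mm
E
python3 - <<'E'
from h import *
np.set_printoptions(precision=4,suppress=True)
c=pickle.load(open('pics/w1.pkl','rb'))
g=cv2.cvtColor(c['pixels'],cv2.COLOR_RGB2GRAY)
q=np.float32([[228,64],[316,24],[376,185],[295,216]]).reshape(-1,1,2)
q=cv2.cornerSubPix(g,q,(5,5),(-1,-1),(3,50,.01)).reshape(-1,2);print(q)
W=ray_plane(c,q,np.array([0,0,1.]),0.004);print(W, [np.linalg.norm(W[i]-W[i-1]) for i in range(4)])
# model: TL(left in image: which y?) 
M=np.array([[88,42],[88,-42],[-62,-42],[-62,42]])/1000.
def fit(M,W):
    a=M-M.mean(0);b=W[:,:2]-W[:,:2].mean(0)
    th=np.arctan2((a[:,0]*b[:,1]-a[:,1]*b[:,0]).sum(),(a*b).sum())
    R=np.array([[np.cos(th),-np.sin(th)],[np.sin(th),np.cos(th)]])
    t=W[:,:2].mean(0)-R@M.mean(0); print(np.degrees(th),t,'res',M@R.T+t-W[:,:2]); return th,t
fit(M,W)
hsv=cv2.cvtColor(c['pixels'],cv2.COLOR_RGB2HSV)
C=cloud(c)
m=(C[...,2]>0.043)&(C[...,2]<.053)
m[:80]=0;m[190:]=0;m[:,:260]=0;m[:,355:]=0
Q=C[m];print(m.sum(),np.median(Q,0)); r=cv2.minAreaRect(np.float32(Q[:,:2]*1000));print(r)
print('kh',ray_plane(c,np.array([[286,80.]]),np.array([0,0,1.]),0.004))
print('plate z', np.median(C[100:110,240:255].reshape(-1,3),0),c['s']['joints'])
E
```

```text
[[226.3807  62.7731]
 [316.6517  20.6983]
 [375.9044 182.3413]
 [293.25   216.5835]]
[[ 0.5893 -0.1505  0.004 ]
 [ 0.6182 -0.2329  0.004 ]
 [ 0.4741 -0.2787  0.004 ]
 [ 0.4467 -0.1984  0.004 ]] [np.float64(0.15034269424350571), np.float64(0.08731074529329852), np.float64(0.1511859950381654), np.float64(0.08483641339151503)]
18.344402384507465 [ 0.5197 -0.2192] res [[ 0.0008 -0.0012]
 [-0.0017  0.0015]
 [ 0.      0.0001]
 [ 0.0009 -0.0005]]
4562 [ 0.5204 -0.219   0.0481]
((519.3744506835938, -218.8218994140625), (69.8509521484375, 44.23326110839844), 18.73512077331543)
kh [[ 0.5709 -0.2021  0.004 ]]
plate z [ 0.5526 -0.1649  0.0029] [ -7.9256   9.3576 -13.7637  -0.0062 -66.6135  93.9466]
```

Call:
apply_moves:
  plan:
    - [[100,0.2,0.9,0.2,0,0,0],[100,0.2,0.9,0.2,0,0,0],[100,0.2,0.9,0.2,0,0,0],[100,0.2,0.9,0.2,0,0,0],[100,0.2,0.9,0.2,0,0,0],[100,0.2,0.9,0.2,0,0,0],[100,0.2,0.9,0.2,0,0,0],[100,0.2,0.9,0.2,0,0,0],[100,0.2,0.9,0.2,0,0,0],[100,0,0.9,0.2,0,0,0],[100,0,0.9,0,0,0,0],[100,0,0.8,0,0,0,0]]

```text
time_s: 2.75
tcp_pos: [0.5046, 0.0613, 0.3069]
ee_rot: [[0.995, -0.095, 0.009], [-0.095, -0.995, 0.002], [0.009, -0.003, -1.0]]
wrist_force: [-0.8, -0.7, -0.1]
gripper_width: 1.002
```

Run:
```python
from h import *
np.set_printoptions(precision=4,suppress=True)
c=cap('wrist','w2');print(c['s']['tcp_pos'])
for l in['latch','mount']:
  for r in recognise(l,c): print(l,r['score'],cam2w(c,r['at'])[0])
```

```text
[0.5046 0.0613 0.3069]
latch 0.9 [0.6214 0.0614 0.1716]
latch 0.6 [0.5962 0.0556 0.1475]
mount 0.94 [0.5958 0.0552 0.1472]
mount 0.22 [0.3327 0.1647 0.0067]
```

View pics/w2.png

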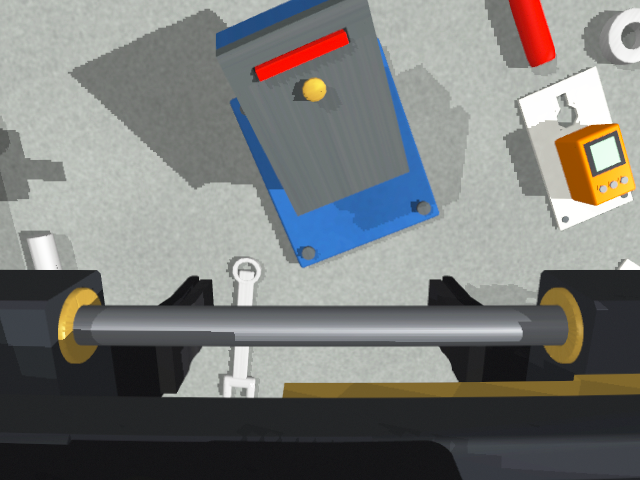

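```bash
cat > m.py <<'E'
from h import *
np.set_printoptions(precision=4,suppress=True)
c=pickle.load(open('pics/w2.pkl','rb'))
C=cloud(c)
poly=np.int32([[275,105],[380,65],[395,165],[300,205]])
m=np.zeros(C.shape[:2],np.uint8);cv2.fillPoly(m,[poly],1)
Q=C[(m>0)&(c['depth']>0)]
for _ in range(5):
    ce=np.median(Q,0) if _==0 else Q.mean(0); v=np.linalg.svd(Q-ce,full_matrices=False)[2][2]; v*=np.sign(v[2]); r=(Q-ce)@v; print(len(Q),v,np.std(r)); Q=Q[abs(r)<max(2.5*np.std(r),.0008)]
d=ce@v
print('tilt',np.degrees(np.arccos(v[2])),'yaw of -nxy',np.degrees(np.arctan2(-v[1],-v[0])))
g=cv2.cvtColor(c['pixels'],cv2.COLOR_RGB2GRAY)
q=np.float32([[371,0],[410,172],[299,214],[218,55]])
W=ray_plane(c,q,v,d);print('corners',W,[np.linalg.norm(W[i]-W[i-1]) for i in range(4)])
hsv=cv2.cvtColor(c['pixels'],cv2.COLOR_RGB2HSV)
red=((hsv[...,1]>200)&((hsv[...,0]<5)|(hsv[...,0]>175))); red[:,400:]=0
rq=C[red]; print('latch h',np.median(rq@v-d)); 
uv=np.argwhere(red)[:,::-1].astype(np.float32); rr=cv2.minAreaRect(uv);print(rr)
L=ray_plane(c,cv2.boxPoints(rr),v,d+np.median(rq@v-d));print('latch corners',L,[np.linalg.norm(L[i]-L[i-1]) for i in range(4)],'c',L.mean(0))
ye=(hsv[...,0]>18)&(hsv[...,0]<32)&(hsv[...,1]>150);ye[120:]=0;ye[:,400:]=0
uv=np.argwhere(ye)[:,::-1];print(len(uv),uv.mean(0),np.ptp(uv,axis=0))
hh=np.median(C[ye]@v-d);print('screw h',hh,np.percentile(C[ye]@v-d,[10,50,90]))
S=ray_plane(c,[uv.mean(0)],v,d+hh);print('head',S,'base',S-v*hh)
E
python3 m.py
```

```text
10959 [-0.4897 -0.1484  0.8592] 0.0014423691446974337
10745 [-0.4802 -0.1422  0.8655] 0.0006677982027157384
10621 [-0.4803 -0.1422  0.8655] 0.0006410282082578332
10589 [-0.4803 -0.1421  0.8655] 0.0006356552108014303
10581 [-0.4803 -0.1421  0.8655] 0.0006343837209184995
tilt 30.055984456083646 yaw of -nxy 16.48025089634673
corners [[ 0.6493  0.0166  0.1738]
 [ 0.5354 -0.0156  0.1053]
 [ 0.5091  0.0792  0.1062]
 [ 0.626   0.1143  0.1769]] [np.float64(0.10045952450641665), np.float64(0.1368362372577806), np.float64(0.09838558797541232), np.float64(0.14103942482450596)]
latch h 0.004623684141324191
((301.37933349609375, 54.55170440673828), (15.7567720413208, 98.21721649169922), 66.80140686035156)
latch corners [[0.6174 0.0936 0.1741]
 [0.6348 0.0349 0.1741]
 [0.6269 0.0313 0.1691]
 [0.609  0.0914 0.1691]] [np.float64(0.01002535252451929), np.float64(0.061258247327173616), np.float64(0.009915194989560203), np.float64(0.0627040166447971)] c [0.622  0.0628 0.1716]
426 [313.9108  89.2089] [22 23]
screw h 0.009414639559268204 [0.008  0.0094 0.0104]
head [[0.6012 0.0567 0.1645]] base [[0.6057 0.058  0.1564]]
```

Call:
apply_moves:
  plan:
    - [[100,0.05,-0.95,0,0,0.009,0.035],[100,0.05,-0.95,0,0,0,0.035],[100,0.05,-0.95,0,0,0,0.035],[100,0.05,-0.95,0,0,0,0.035],[100,0.05,-0.95,-0.8,0,0,0.035],[100,0.05,-0.95,-0.8,0,0,0.035],[100,0.05,-0.95,-0.8,0,0,0.035],[100,0.05,-0.95,-0.8,0,0,0.035],[100,0.05,-0.95,-0.8,0,0,0.035],[100,0.05,-0.9,-0.8,0,0,0.035],[100,0.05,-0.9,-0.8,0,0,0.035],[100,0.05,-0.8,-0.8,0,0,0.035]]

```text
time_s: 3.9
tcp_pos: [0.5209, -0.2317, 0.1465]
ee_rot: [[0.941, 0.337, 0.014], [0.337, -0.941, 0.003], [0.014, 0.002, -1.0]]
wrist_force: [0.4, 0.3, 0.4]
gripper_width: 1.001
```

Call:
apply_moves:
  plan:
    - [[100,-0.05,0.5,0,-0.003,0.014,-0.02],[100,0,0,0,0,0,0],[100,0,0,-0.7,0,0,0],[100,0,0,-0.7,0,0,0],[100,0,0,-0.7,0,0,0],[100,0,0,-0.7,0,0,0],[100,0,0,0,0,0,0]]

```text
time_s: 4.48
tcp_pos: [0.5166, -0.2271, 0.0697]
ee_rot: [[0.952, 0.306, -0.006], [0.306, -0.952, 0.0], [-0.005, -0.002, -1.0]]
wrist_force: [0.1, -0.2, -0.1]
gripper_width: 1.0
```

Call:
apply_moves:
  plan:
    - [[100,0.12,0.32,0,0,-0.006,0.012],[100,0,0,0,0,0,0],[100,0,0,-0.5,0,0,0],[100,0,0,-0.5,0,0,0],[100,0,0,-0.4,0,0,0],[100,0,0,0,0,0,0]]

```text
time_s: 4.98
tcp_pos: [0.5251, -0.2191, 0.0408]
ee_rot: [[0.947, 0.321, 0.014], [0.321, -0.947, -0.003], [0.012, 0.007, -1.0]]
wrist_force: [-0.3, 1.4, -0.6]
gripper_width: 0.997
```

Call:
apply_moves:
  plan:
    - [[100,0,0,0,0,0,0],[100,0,0,0,0,0,0],[100,0,0,0,0,0,0]]

```text
time_s: 5.23
tcp_pos: [0.5267, -0.2192, 0.0431]
ee_rot: [[0.946, 0.323, 0.018], [0.323, -0.947, -0.004], [0.016, 0.01, -1.0]]
wrist_force: [-0.4, -0.8, -0.3]
gripper_width: 0.999
```

Run:
```python
from h import *
np.set_printoptions(precision=4,suppress=True)
c=cap('wrist','w3')
s=sense();print(s['tcp_pos'],s['ee_rot'],s['wrist_force'])
```

```text
[ 0.5269 -0.2192  0.0432] [[ 0.9464  0.3225  0.0181]
 [ 0.3226 -0.9465 -0.0041]
 [ 0.0159  0.0097 -0.9998]] [-0.788  -0.0194  0.6238]
```

View pics/w3.png

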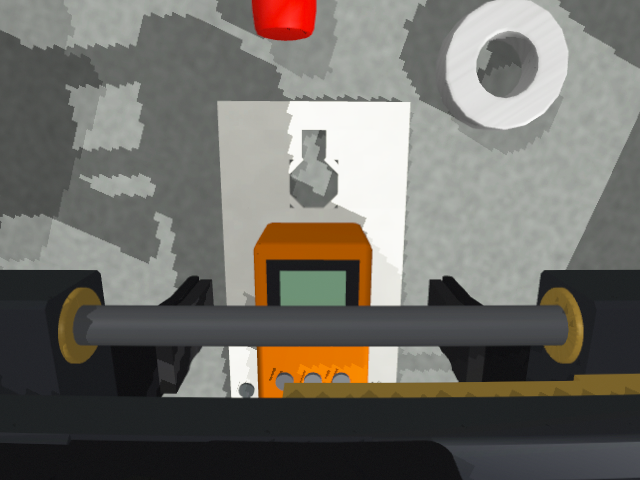

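Call:
apply_moves:
  plan:
    - [[100,-0.2,0,-0.4,0.004,0.015,0],[100,-0.1,0,-0.4,0,0.003,0],[100,0,0,-0.3,0,0,0]]

```text
time_s: 5.53
tcp_pos: [0.5207, -0.2195, 0.0167]
ee_rot: [[0.946, 0.323, 0.005], [0.323, -0.946, -0.001], [0.004, 0.002, -1.0]]
wrist_force: [-0.7, -0.8, 0.6]
gripper_width: 1.002
```

Call:
apply_moves:
  plan:
    - [[0,-0.04,0,-0.05,0,0.004,0],[0,0,0,-0.02,0,0,0],[0,0,0,-0.02,0,0,0],[0,0,0,-0.02,0,0,0],[0,0,0,-0.02,0,0,0],[0,0,0,0,0,0,0]]

```text
time_s: 6.03
tcp_pos: [0.5195, -0.2201, 0.0125]
ee_rot: [[0.946, 0.324, -0.002], [0.324, -0.946, -0.002], [-0.003, 0.001, -1.0]]
wrist_force: [0.2, 0.3, -0.5]
gripper_width: 0.631
```

Call:
apply_moves:
  plan:
    - [[0,0,0,0.05,0,0,0],[0,0,0,0,0,0,0],[0,0,0,0,0,0,0],[0,0,0,0,0,0,0]]

```text
time_s: 6.37
tcp_pos: [0.5191, -0.2198, 0.0136]
ee_rot: [[0.946, 0.324, -0.003], [0.324, -0.946, -0.001], [-0.003, 0.0, -1.0]]
wrist_force: [0.3, 1.1, 2.2]
gripper_width: 0.506
```

Call:
apply_moves:
  plan:
    - [[0,0,0,0.3,0,0,0],[0,0,0,0.6,0,0,0],[0,0,0,0.9,0,0,0],[0,0,0,0.9,0,0,0],[0,0,0,0.9,0,0,0],[0,0,0,0.9,0,0,0],[0,0,0,0.9,0.015,-0.05,0],[0,0,0,0.9,0.015,-0.05,0],[0,0,0,0.9,0.015,-0.05,0],[0,0,0,0.6,0.015,-0.05,0],[0,0,0,0.4,0.015,-0.05,0],[0,0,0,0,0.015,-0.05,0]]

```text
time_s: 7.37
tcp_pos: [0.5064, -0.2163, 0.2167]
ee_rot: [[0.905, 0.326, 0.273], [0.31, -0.945, 0.099], [0.291, -0.005, -0.957]]
wrist_force: [-0.4, -0.8, -3.9]
gripper_width: 0.505
```

```bash
cat > d.py <<'E'
from h import *
np.set_printoptions(precision=4,suppress=True)
from scipy.spatial.transform import Rotation as Ro
import sys
yaw=np.radians(16.5);c3,s3=np.cos(np.pi/6),.5
X=np.array([c3*np.cos(yaw),c3*np.sin(yaw),s3]);Z=np.array([-s3*np.cos(yaw),-s3*np.sin(yaw),c3]);Y=np.cross(Z,X)
RT=np.c_[X,-Y,-Z]
B=np.array([.6057,.0580,.1564]); OFF=np.array([-.0526,-.0,.0136])
def rep(mx=0,my=0,mz=0):
    s=sense();R=np.array(s['ee_rot']);p=np.array(s['tcp_pos'])
    M=np.c_[X,Y,Z]
    e=M.T@(p-B)-OFF
    w=Ro.from_matrix(RT@R.T).as_rotvec()
    print('t',s['time_s'],'w',s['gripper_width'],'tcp',p)
    print('entry in mount mm',e*1000)
    tgt=B+M@(OFF+np.array([mx,my,mz])); print('shift units',(tgt-p)/.025,'rotvec',w,'deg',np.degrees(np.linalg.norm(w)))
    print('F world',s['wrist_force'],'F mount',M.T@np.array(s['wrist_force']))
if __name__=='__main__': rep(*[float(a)/1000 for a in sys.argv[1:]])
E
python3 d.py 0 0 40
```

```text
t 7.3667 w 0.5046630468439117 tcp [ 0.5064 -0.2163  0.2167]
entry in mount mm [ -67.1853 -234.84    125.2311]
shift units [ 1.198  10.1519 -1.6088] rotvec [ 0.0647 -0.2193 -0.0442] deg 13.34456275094155
F world [-0.3578 -0.8109 -3.8939] F mount [-2.4435 -0.6759 -3.0855]
```

Call:
apply_moves:
  plan:
    - [[0,0.1,0.5,0,0.006,-0.02,-0.004],[0,0.1,0.9,0,0.006,-0.02,-0.004],[0,0.1,0.9,0,0.006,-0.02,-0.004],[0,0.1,0.9,0,0.006,-0.02,-0.004],[0,0.1,0.9,0,0.006,-0.02,-0.004],[0,0.1,0.9,0,0.006,-0.02,-0.004],[0,0.1,0.9,0,0.006,-0.02,-0.004],[0,0.1,0.9,0,0.006,-0.02,-0.004],[0,0.1,0.9,0,0.006,-0.02,-0.004],[0,0.1,0.9,0,0.006,-0.02,-0.004],[0,0.1,0.9,0,0.003,-0.01,0],[0,0,0.4,0,0,0,0]]

```text
time_s: 8.37
tcp_pos: [0.5135, 0.0362, 0.2037]
ee_rot: [[0.852, 0.274, 0.447], [0.234, -0.962, 0.144], [0.469, -0.018, -0.883]]
wrist_force: [-1.1, 0.0, -4.1]
gripper_width: 0.501
```

```bash
python3 d.py 0 0 40
```

```text
t 8.3667 w 0.5012606073365559 tcp [0.5135 0.0362 0.2037]
entry in mount mm [-5.7043  5.3199 74.6547]
shift units [ 0.9145  0.0489 -1.0864] rotvec [-0.0079 -0.039   0.0099] deg 2.3479028731490237
F world [-1.0843  0.0326 -4.0736] F mount [-2.9291  0.3392 -3.0127]
```

Call:
apply_moves:
  plan:
    - [[0,0.3,0,-0.3,-0.008,-0.03,0.01],[0,0.3,0,-0.4,0,-0.006,0],[0,0.2,0.05,-0.4,0,0,0],[0,0,0,0,0,0,0],[0,0,0,0,0,0,0]]

```text
time_s: 8.78
tcp_pos: [0.5255, 0.0374, 0.1691]
ee_rot: [[0.839, 0.289, 0.462], [0.254, -0.957, 0.137], [0.482, 0.002, -0.876]]
wrist_force: [-0.1, -0.3, -3.1]
gripper_width: 0.505
```

```bash
python3 d.py 0 0 40; python3 -c "
from h import *
cap('wrist','w4')"
```

```text
t 8.7833 w 0.5048649507122266 tcp [0.5255 0.0374 0.1691]
entry in mount mm [-12.7303   3.0064  38.7904]
shift units [0.4338 0.0031 0.2965] rotvec [ 0.0082 -0.0194 -0.0049] deg 1.2359454493965274
F world [-0.0974 -0.3165 -3.0569] F mount [-1.6872 -0.2757 -2.5557]
```

View pics/w4.png

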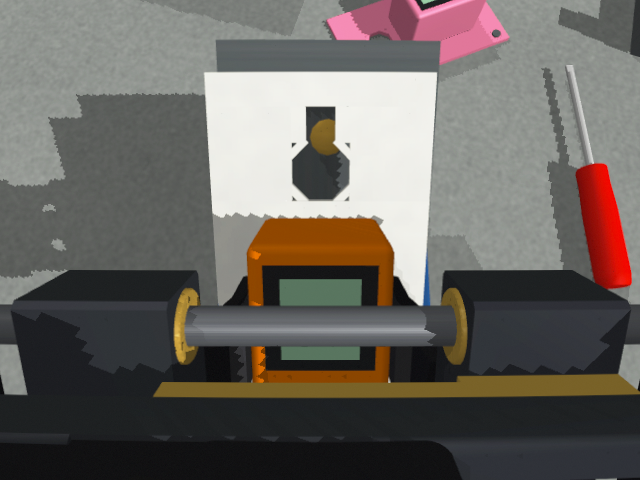

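```bash
cat > k.py <<'E'
from d import *
c=pickle.load(open('pics/w4.pkl','rb'));C=cloud(c);M=np.c_[X,Y,Z]
R=np.array(c['s']['ee_rot']);p=np.array(c['s']['tcp_pos'])
m=np.zeros(C.shape[:2],bool);m[80:135,215:295]=1;m[80:200,355:425]=1
Q=(C[m]-p)@R  # tool coords
ce=Q.mean(0);v=np.linalg.svd(Q-ce,full_matrices=False)[2][2];v*=np.sign(v[2]);print('plate normal in tool',v,'top z in tool',ce, ce@v, np.std((Q-ce)@v))
Pt=C[172-10,225] 
n=R@v;d=(R@ce+p)@n
K=ray_plane(c,np.array([[321,172.],[293,172],[349,172],[321,200],[210,72],[437,72]]),n,d)
print('kh tool',(K-p)@R*1000); print('kh mount',(K-B)@M*1000)
hsv=cv2.cvtColor(c['pixels'],cv2.COLOR_RGB2HSV)
ye=(hsv[...,0]>15)&(hsv[...,0]<32)&(hsv[...,1]>150);ye[200:]=0;ye[:,:305]=0;ye[:,345:]=0
uv=np.argwhere(ye);print(uv.min(0),uv.max(0)); S=(C[ye]-B)@M*1000;print('screw mount',np.median(S,0),np.percentile(S,[3,97],axis=0))
pm=(C[45:65,230:430].reshape(-1,3)-B)@M*1000;print('pad top strip',np.median(pm,0),np.std(pm[:,2]))
E
python3 k.py
python3 - <<'E'
import cv2
i=cv2.imread('pics/w4.png')[90:210,240:400];cv2.imwrite('pics/w4c.png',cv2.resize(i,(800,600),interpolation=2))
E
```

```text
plate normal in tool [-0.0741 -0.0276  0.9969] top z in tool [0.0682 0.0086 0.0093] 0.003933310513261084 0.009362262141347298
kh tool [[ 52.4689   0.2406   7.8509]
 [ 52.4812 -10.2166   7.562 ]
 [ 52.4649  10.7356   8.1415]
 [ 42.0308   0.2605   7.0759]
 [ 88.1267 -39.7811   9.3912]
 [ 88.5856  42.5339  11.7066]]
kh mount [[-13.0363   3.0509  43.4453]
 [-13.0742  13.5078  43.7385]
 [-12.9899  -7.4439  43.1503]
 [-23.4557   2.9745  44.4382]
 [ 22.3659  43.2644  41.1783]
 [ 23.2188 -39.0462  38.8176]]
[119 310] [154 337]
screw mount [-1.2051  1.8096  9.5528] [[-7.7665 -2.3279  7.679 ]
 [ 5.6596  7.0929 10.9703]]
pad top strip [34.5467 -0.222  -0.1545] 15.163089878269828
```

View pics/w4c.png

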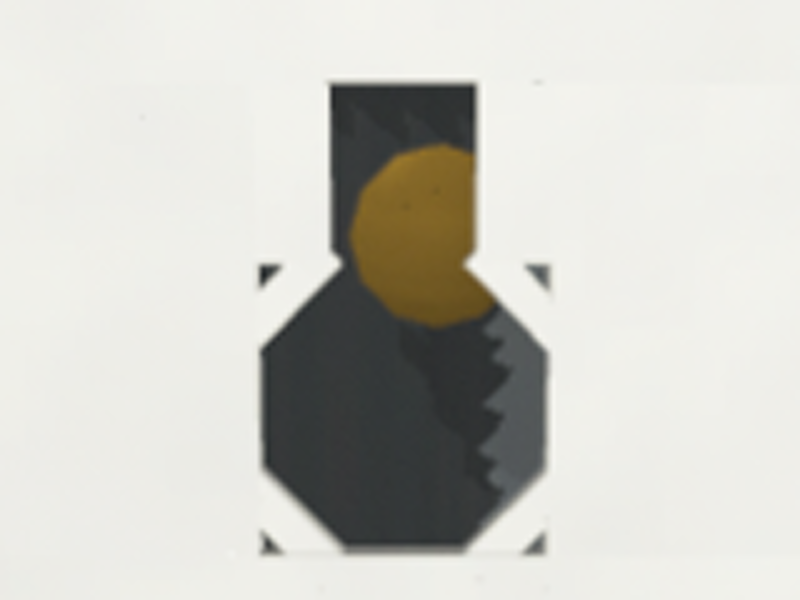

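```bash
cat > k2.py <<'E'
from d import *
c=pickle.load(open('pics/w4.pkl','rb'));M=np.c_[X,Y,Z]
R=np.array(c['s']['ee_rot']);p=np.array(c['s']['tcp_pos'])
S=ray_plane(c,np.array([[327.8,137.],[310,137],[327.8,119],[327.8,155]]),Z,B@Z+.0100);print('screw mount',(S-B)@M*1000)
n=R[:,2];K=ray_plane(c,np.array([[320.8,172.],[292.5,172],[349,172],[320.8,200]]),n,p@n+.0096)
print('kh tool',(K-p)@R*1000,'mount',(K-B)@M*1000)
E
python3 k2.py
```

```text
screw mount [[-1.1952  0.0834 10.    ]
 [-1.2499  7.9637 10.    ]
 [ 6.5119  0.1705 10.    ]
 [-9.0529 -0.0059 10.    ]]
kh tool [[ 52.3171   0.1685   9.6   ]
 [ 52.3041 -10.5338   9.6   ]
 [ 52.3387  10.8331   9.6   ]
 [ 41.6468   0.1891   9.6   ]] mount [[-13.2249   3.1227  41.6998]
 [-13.2955  13.8247  41.7048]
 [-13.1461  -7.5416  41.6947]
 [-23.8927   3.0447  41.9227]]
```

Call:
apply_moves:
  plan:
    - [[0,0.25,0,0.1,0.008,-0.019,-0.005],[0,0.2,0,0.1,0,0,0],[0,0,0,0,0,0,0]]

```text
time_s: 9.08
tcp_pos: [0.5357, 0.0361, 0.1748]
ee_rot: [[0.832, 0.282, 0.479], [0.244, -0.96, 0.14], [0.499, 0.0, -0.867]]
wrist_force: [0.6, 0.4, -3.3]
gripper_width: 0.506
```

```bash
python3 d.py -0.5 0 20
```

```text
t 9.0833 w 0.5062749904575163 tcp [0.5357 0.0361 0.1748]
entry in mount mm [-1.7084 -1.1383 39.0582]
shift units [ 0.3927  0.1638 -0.636 ] rotvec [ 0.0005 -0.0013  0.0026] deg 0.16927746986001377
F world [ 0.647   0.4102 -3.2557] F mount [-0.9897  0.2096 -3.188 ]
```

Orientation is right; descend along the normal to 20 mm.

Call:
apply_moves:
  plan:
    - [[0,0.13,0.06,-0.2,0,0,0],[0,0.13,0.06,-0.2,0,0,0],[0,0.13,0.04,-0.2,0,0,0],[0,0,0,0,0,0,0]]

```text
time_s: 9.42
tcp_pos: [0.5459, 0.0392, 0.1614]
ee_rot: [[0.832, 0.281, 0.478], [0.242, -0.96, 0.142], [0.499, -0.002, -0.867]]
wrist_force: [0.2, -0.2, -3.5]
gripper_width: 0.506
```

```bash
python3 d.py -0.5 0 12;  python3 -c "
from h import *
c=cap('wrist','w5')
i=c['pixels'][90:210,240:400,::-1];cv2.imwrite('pics/w5c.png',cv2.resize(i,(800,600),interpolation=2))"
```

```text
t 9.4167 w 0.5061411045316746 tcp [0.5459 0.0392 0.1614]
entry in mount mm [ 0.7824 -1.0177 22.0827]
shift units [ 0.1392  0.0837 -0.3749] rotvec [-0.0014 -0.0018  0.0034] deg 0.23580162728663728
F world [ 0.1919 -0.2287 -3.4717] F mount [-1.6328 -0.2738 -3.0661]
```

View pics/w5c.png

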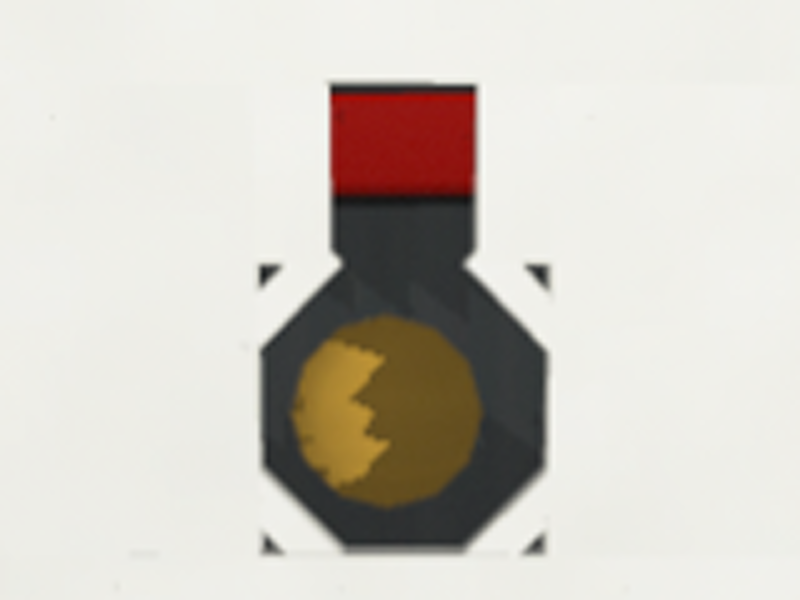

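Call:
apply_moves:
  plan:
    - [[0,0.1,0.06,-0.2,0,0,0],[0,0.08,0.03,-0.18,0,0,0],[0,0,0,0,0,0,0]]

```text
time_s: 9.72
tcp_pos: [0.5514, 0.04, 0.1542]
ee_rot: [[0.834, 0.283, 0.473], [0.243, -0.959, 0.145], [0.495, -0.007, -0.869]]
wrist_force: [-0.2, -0.4, -4.1]
gripper_width: 0.503
```

```bash
python3 d.py -0.3 0 5;  python3 -c "
from h import *
c=cap('wrist','w6')
i=c['pixels'][90:210,240:400,::-1];cv2.imwrite('pics/w6c.png',cv2.resize(i,(800,600),interpolation=2))"
```

```text
t 9.7167 w 0.5030124351149806 tcp [0.5514 0.04   0.1542]
entry in mount mm [ 1.9686 -1.8343 13.1064]
shift units [ 0.0593  0.0941 -0.3262] rotvec [-0.0047 -0.0072  0.0013] deg 0.4979087154438148
F world [-0.2444 -0.3825 -4.0871] F mount [-2.3406 -0.2973 -3.3681]
```

View pics/w6c.png

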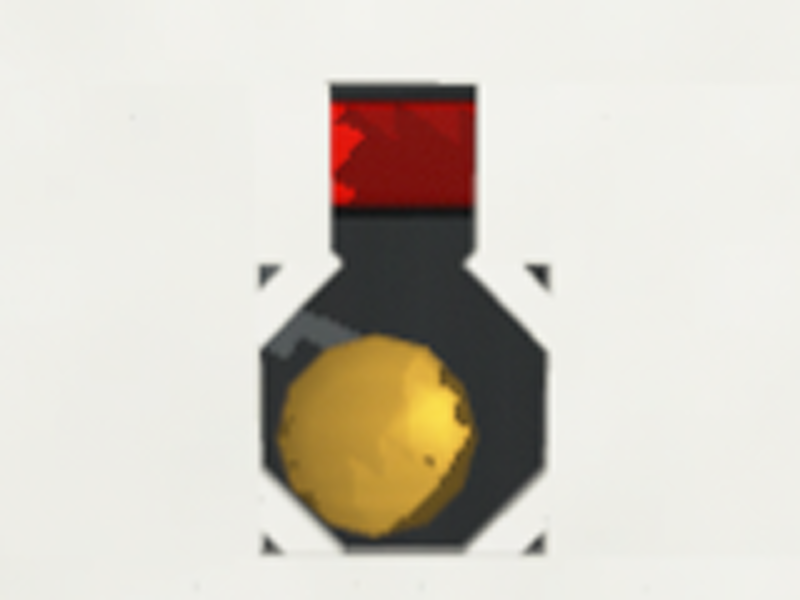

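Call:
apply_moves:
  plan:
    - [[0,-0.1,0.08,-0.05,-0.005,-0.007,0.001],[0,0,0,0,0,0,0]]

```text
time_s: 9.93
tcp_pos: [0.55, 0.0406, 0.156]
ee_rot: [[0.832, 0.286, 0.474], [0.247, -0.958, 0.145], [0.496, -0.004, -0.868]]
wrist_force: [-0.3, 0.9, -4.1]
gripper_width: 0.505
```

```bash
python3 d.py -0.3 0 5
```

```text
t 9.9333 w 0.5049867475225708 tcp [0.55   0.0406 0.156 ]
entry in mount mm [ 1.8667 -0.8668 15.2643]
shift units [ 0.115   0.0702 -0.3989] rotvec [-0.0023 -0.0054 -0.0024] deg 0.3639487642677652
F world [-0.2994  0.8821 -4.0815] F mount [-2.0724  0.9308 -3.5164]
```

Call:
apply_moves:
  plan:
    - [[0,-0.03,0.04,-0.18,-0.002,-0.005,-0.002],[0,0,0,-0.04,0,0,0]]

```text
time_s: 10.1
tcp_pos: [0.5502, 0.0399, 0.1541]
ee_rot: [[0.832, 0.288, 0.474], [0.247, -0.958, 0.147], [0.496, -0.005, -0.868]]
wrist_force: [-0.4, 0.3, -5.0]
gripper_width: 0.506
```

```bash
python3 d.py -0.3 0 5
```

```text
t 10.1 w 0.5059745810891084 tcp [0.5502 0.0399 0.1541]
entry in mount mm [ 0.9043 -1.6397 13.5633]
shift units [ 0.1056  0.0997 -0.3207] rotvec [-0.0039 -0.006  -0.0039] deg 0.4654566635337603
F world [-0.4298  0.2911 -4.9765] F mount [-2.7735  0.4012 -4.145 ]
```

Call:
apply_moves:
  plan:
    - [[0,0.02,0.13,-0.24,-0.004,-0.006,-0.004],[0,0,0.03,-0.05,0,-0.002,0]]

```text
time_s: 10.27
tcp_pos: [0.5527, 0.0411, 0.1517]
ee_rot: [[0.833, 0.288, 0.472], [0.247, -0.958, 0.149], [0.495, -0.007, -0.869]]
wrist_force: [0.5, 0.2, -4.3]
gripper_width: 0.508
```

```bash
python3 d.py -0.3 0 5
```

```text
t 10.2667 w 0.5082833435084607 tcp [0.5527 0.0411 0.1517]
entry in mount mm [ 2.0506 -1.1684 10.157 ]
shift units [ 0.0075  0.051  -0.2257] rotvec [-0.0054 -0.0077 -0.0044] deg 0.5975055132232925
F world [ 0.5015  0.2372 -4.2531] F mount [-1.6518  0.085  -3.9574]
```

Call:
apply_moves:
  plan:
    - [[0,-0.07,0.08,-0.22,-0.006,-0.008,-0.004],[0,-0.02,0.03,-0.06,0,-0.003,0]]

```text
time_s: 10.43
tcp_pos: [0.5529, 0.0405, 0.1502]
ee_rot: [[0.833, 0.29, 0.471], [0.248, -0.957, 0.15], [0.495, -0.008, -0.869]]
wrist_force: [-1.2, -0.2, -4.0]
gripper_width: 0.506
```

```bash
python3 d.py -0.3 0 0;  python3 -c "
from h import *
c=cap('wrist','w7')
i=c['pixels'][90:210,240:400,::-1];cv2.imwrite('pics/w7c.png',cv2.resize(i,(800,600),interpolation=2))"
```

```text
t 10.4333 w 0.505942544195541 tcp [0.5529 0.0405 0.1502]
entry in mount mm [ 1.3319 -1.7259  8.8477]
shift units [ 0.0959  0.1004 -0.3391] rotvec [-0.0058 -0.0083 -0.006 ] deg 0.6760881478163091
F world [-1.2274 -0.1868 -4.0147] F mount [-3.0725  0.1695 -2.8619]
```

View pics/w7c.png

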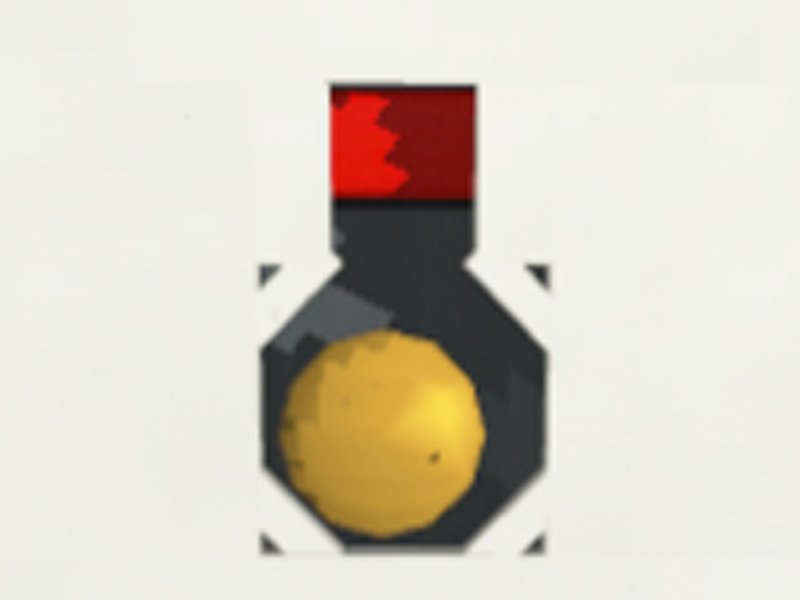

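Call:
apply_moves:
  plan:
    - [[0,-0.06,0.1,-0.16,-0.006,-0.008,-0.006],[0,-0.05,0.08,-0.14,-0.003,-0.004,-0.003]]

```text
time_s: 10.65
tcp_pos: [0.5531, 0.041, 0.1499]
ee_rot: [[0.835, 0.287, 0.47], [0.246, -0.958, 0.148], [0.492, -0.008, -0.87]]
wrist_force: [-0.4, -0.4, -3.6]
gripper_width: 0.502
```

```bash
python3 d.py -0.3 0 0
```

```text
t 10.65 w 0.5022273900410682 tcp [0.5531 0.041  0.1499]
entry in mount mm [ 1.4642 -1.3565  8.3904]
shift units [ 0.0869  0.0823 -0.3259] rotvec [-0.0051 -0.0106 -0.0033] deg 0.7009115038259005
F world [-0.3731 -0.4261 -3.644 ] F mount [-2.2366 -0.3026 -2.9164]
```

Call:
apply_moves:
  plan:
    - [[0,-0.08,0.15,-0.34,-0.01,-0.02,-0.006],[0,-0.04,0.05,-0.1,-0.002,-0.004,-0.002]]

```text
time_s: 10.82
tcp_pos: [0.5539, 0.0398, 0.1491]
ee_rot: [[0.833, 0.291, 0.471], [0.25, -0.957, 0.149], [0.494, -0.007, -0.87]]
wrist_force: [-0.7, 1.1, -3.6]
gripper_width: 0.504
```

```bash
python3 d.py -0.3 0 0
```

```text
t 10.8167 w 0.5044169902497603 tcp [0.5539 0.0398 0.1491]
entry in mount mm [ 1.4371 -2.7332  7.4663]
shift units [ 0.0544  0.1301 -0.2934] rotvec [-0.0047 -0.0088 -0.0071] deg 0.7005625580558148
F world [-0.6554  1.1319 -3.5691] F mount [-2.0504  1.2714 -2.9375]
```

Run:
```python
from d import *
M=np.c_[X,Y,Z]
for i in range(4):
    s=sense();p=np.array(s['tcp_pos']);print(s['time_s'],(M.T@(p-B)-OFF)*1000,M.T@np.array(s['wrist_force']),np.array(s['joint_velocities']),np.array(s['joints']))
    c=capture('wrist')
```

```text
10.8167 [ 1.4371 -2.7332  7.4663] [-2.0504  1.2714 -2.9375] [ 0.3023  0.1948 -0.2864 -1.6267  0.0769  0.9177] [ 21.5286   9.5552 -41.9619  12.2549  -9.1506  73.6753]
10.8667 [ 1.276  -2.7481  7.4271] [-2.468   1.311  -3.3268] [-0.0091 -0.0068 -0.1986  0.6344 -0.1061 -0.7875] [ 21.5285   9.5579 -41.9748  12.2617  -9.1524  73.6401]
10.9167 [ 1.3238 -2.7862  7.4666] [-2.3727  0.9851 -3.5028] [-0.0204  0.0004 -0.0325  0.2894 -0.1857 -0.2207] [ 21.5249   9.5542 -41.9765  12.284   -9.1536  73.6162]
10.9667 [ 1.2527 -2.7804  7.4704] [-2.8427  1.5859 -3.4897] [-0.0164 -0.0534 -0.0877  0.082  -0.0069 -0.0291] [ 21.5271   9.5527 -41.9826  12.293   -9.1604  73.6093]
```

```bash
cat > kin.py <<'E'
import numpy as np,pickle,glob
from scipy.optimize import least_squares
from scipy.spatial.transform import Rotation as Ro
def rot(ax,a): return Ro.from_rotvec(np.array(ax)*np.radians(a)).as_matrix()
x,y,z=np.eye(3)
def fk(q,P):
    d=P[:15].reshape(5,3); 
    R=rot(z,q[0]);p=R@d[0]           # shoulder
    R=R@rot(y,q[1]); p=p+R@d[1]
    R=R@rot(y,-q[2]);p=p+R@d[2]
    R=R@rot(x,SG[0]*q[3])
    R=R@rot(y,-q[4]);p=p+R@d[3]
    R=R@rot(x,SG[1]*q[5])
    R=R@E0
    return p,R
E0=np.array([[0,0,1.],[0,-1,0],[1,0,0]])  # placeholder
SG=[1,1]
E
python3 - <<'E'
import kin; from kin import *
np.set_printoptions(precision=4,suppress=True)
D=[]
for f in sorted(glob.glob('pics/w*.pkl')):
    s=pickle.load(open(f,'rb'))['s'];D.append((np.array(s['joints']),np.array(s['tcp_pos']),np.array(s['ee_rot'])))
from station import sense
s=sense();D.append((np.array(s['joints']),np.array(s['tcp_pos']),np.array(s['ee_rot'])))
for sg in [(1,1),(1,-1),(-1,1),(-1,-1)]:
    kin.SG=sg
    Es=[]
    for q,p,R in D:
        kin.E0=np.eye(3); _,R0=fk(q,np.zeros(15)); Es.append(R0.T@R)
    E=Es[0]; err=[np.degrees(np.linalg.norm(Ro.from_matrix(E.T@e).as_rotvec())) for e in Es]
    print(sg,np.round(err,2)); 
    if max(err)<1: best=sg;BE=E;print(E)
kin.SG=best;kin.E0=BE
# position fit: d0(x,y,z), d1(x,0,z), d2(x,0,z), d3(x,0,0)
def full(v): 
    P=np.zeros(15);P[0],P[2]=v[0],v[1];P[4]=v[2];P[5]=v[3];P[6]=v[4];P[8]=v[5];P[9]=v[6];return P
def res(v): return np.concatenate([fk(q,full(v))[0]-p for q,p,R in D]+[1e-4*(v-v0)])
v0=np.array([0.,.35,-.16,.4,.4,0,.25])
r=least_squares(res,v0);print(r.x,'res mm',np.abs(r.fun[:-7]).max()*1000)
for q,p,R in D: print(q)
pickle.dump((best,BE,full(r.x)),open('kin.pkl','wb'))
E
```

```text
(1, 1) [  0.    69.44  42.28  19.7   18.39  18.    17.17 142.47  16.84]
(1, -1) [ 0.    0.3   0.37 28.69 34.05 28.96 25.11  0.02 24.6 ]
(-1, 1) [  0.    69.52  41.99  46.72  51.24  46.02  41.5  142.47  40.68]
(-1, -1) [0. 0. 0. 0. 0. 0. 0. 0. 0.]
[[ 0.  0.  1.]
 [-1.  0.  0.]
 [-0. -1.  0.]]
[ 0.0096  0.2407 -0.1551  0.5925  0.4142 -0.0259  0.3836] res mm 8.010742605061287
[ -7.9256   9.3576 -13.7637  -0.0062 -66.6135  93.9466]
[ 25.3281   7.5046  -8.4084   0.1431 -73.5514  59.186 ]
[ -6.2607  27.9702 -21.0263   0.1817 -39.9647 114.9429]
[ 23.0131   4.9888 -44.0769  14.3423 -12.6682  70.5884]
[ 21.8413   7.4739 -43.9605  17.0227  -9.1417  68.3249]
[ 21.6873   8.7688 -42.7618  14.4781  -9.1507  70.9371]
[ 21.6516   9.3432 -42.1389  12.5514  -9.1518  73.1962]
[ 14.8153  22.0499   0.4393  -0.0042 -68.4093 -14.8195]
[ 21.5256   9.5517 -41.9799  12.2986  -9.157   73.6056]
```

```bash
cat > fit.py <<'E'
import kin; from kin import *
np.set_printoptions(precision=4,suppress=True)
kin.SG,kin.E0,P0=pickle.load(open('kin.pkl','rb'))
D=[]
for f in sorted(glob.glob('pics/w*.pkl')):
    s=pickle.load(open(f,'rb'))['s'];D.append((np.array(s['joints']),np.array(s['tcp_pos']),np.array(s['ee_rot'])))
idx=[0,2,4,3,5,6,8,9,10,11]
def full(v): P=np.zeros(15);P[idx]=v;return P
def res(v): return np.concatenate([fk(q,full(v))[0]-p for q,p,R in D]+[1e-3*(v-v0)])
v0=P0[idx]
r=least_squares(res,v0);print(dict(zip(idx,r.x)),'res mm',np.abs(r.fun[:-len(idx)]).max()*1000)
pickle.dump((kin.SG,kin.E0,full(r.x)),open('kin.pkl','wb'))
E
python3 fit.py; python3 fit.py
```

```text
{0: np.float64(-2.711076927015832e-05), 2: np.float64(0.16065979667587393), 4: np.float64(-0.00012060021816570621), 3: np.float64(1.137734933551529e-06), 5: np.float64(0.5649007107339453), 6: np.float64(0.42180123649161355), 8: np.float64(-1.4266144046856666e-06), 9: np.float64(0.2985204647091163), 10: np.float64(-0.15967924186327526), 11: np.float64(2.4968339562635167e-05)} res mm 0.0034146684685376627
{0: np.float64(-2.205449612194084e-08), 2: np.float64(0.16060004696418842), 4: np.float64(-9.53862533331016e-08), 3: np.float64(1.164357546333572e-09), 5: np.float64(0.5648999998353206), 6: np.float64(0.42180000091062475), 8: np.float64(-5.604922366640605e-10), 9: np.float64(0.2984620456737812), 10: np.float64(-0.15979990454839796), 11: np.float64(2.011815188999479e-08)} res mm 2.7298164839706374e-06
```

```bash
cat > ik.py <<'E'
import kin; from kin import *
from scipy.spatial.transform import Rotation as Ro
kin.SG,kin.E0,P=pickle.load(open('kin.pkl','rb'))
lo=np.array([-179.83,-69.29,-61.27,-181.25,-171.15,-177.46]);hi=np.array([179.83,118.12,80.66,117.63,-9.14,177.46])
def ik(p,R,n=60,seed=0,starts=None):
    rng=np.random.default_rng(seed);sol=[]
    def f(q):
        pp,RR=fk(q,P);return np.r_[(pp-p)*10,Ro.from_matrix(RR.T@R).as_rotvec()]
    S=list(starts) if starts is not None else []
    S+= [rng.uniform(np.maximum(lo,[-60,-40,-61,-181,-171,-177]),np.minimum(hi,[90,110,80,118,-9,177])) for _ in range(n)]
    for q0 in S:
        r=least_squares(f,np.clip(q0,lo+.01,hi-.01),bounds=(lo,hi),x_scale=30.,max_nfev=80)
        if np.abs(r.fun).max()<1e-4 and not any(np.abs(s-r.x).max()<1 for s in sol): sol.append(r.x)
    return sol
E
cat > t.py <<'E'
from ik import *
np.set_printoptions(precision=1,suppress=True)
yaw=np.radians(16.5);c3,s3=np.cos(np.pi/6),.5
X=np.array([c3*np.cos(yaw),c3*np.sin(yaw),s3]);Z=np.array([-s3*np.cos(yaw),-s3*np.sin(yaw),c3]);Y=np.cross(Z,X)
M=np.c_[X,Y,Z];B=np.array([.6057,.0580,.1564])
# tool in plate frame: tilt a about plate y; grasp point at (0,0,h)
def tool(mx,mz,a,flip,h=.0246):
    RT=M@rot([0,1,0],a)@np.diag([1,-1,-1.]) 
    if flip: RT=RT@np.diag([-1,-1,1.])
    gp=B+M@np.array([mx-.052,0,mz+h]); return gp+RT[:,2]*.011,RT
for a in [0,8,15,20,-15]:
  for flip in [0,1]:
    for mx,mz in [(0,.015),(0,0),(-.02,-.001)]:
        p,R=tool(mx,mz,a,flip); print(a,flip,mx,mz,R[:,2],*ik(p,R,40))
E
python3 t.py
```

```text
0 0 0 0.015 [ 0.5  0.1 -0.9]
0 0 0 0 [ 0.5  0.1 -0.9]
0 0 -0.02 -0.001 [ 0.5  0.1 -0.9]
0 1 0 0.015 [ 0.5  0.1 -0.9]
0 1 0 0 [ 0.5  0.1 -0.9]
0 1 -0.02 -0.001 [ 0.5  0.1 -0.9]
8 0 0 0.015 [ 0.4  0.1 -0.9] [ 22.3  10.2 -34.5   5.5 -23.6  79.6]
8 0 0 0 [ 0.4  0.1 -0.9] [ 22.2  11.9 -34.6   5.8 -21.6  79.3]
8 0 -0.02 -0.001 [ 0.4  0.1 -0.9] [ 22.4  11.4 -37.9   6.8 -19.   78.1]
8 1 0 0.015 [ 0.4  0.1 -0.9] [  22.3   10.2  -34.5    5.5  -23.6 -100.4]
8 1 0 0 [ 0.4  0.1 -0.9] [  22.2   11.9  -34.6    5.8  -21.6 -100.7]
8 1 -0.02 -0.001 [ 0.4  0.1 -0.9] [  22.4   11.4  -37.9    6.8  -19.  -101.9]
15 0 0 0.015 [ 0.2  0.1 -1. ] [ 22.   12.3 -28.4   2.5 -34.3  82.6]
15 0 0 0 [ 0.2  0.1 -1. ] [ 21.9  14.  -28.5   2.6 -32.6  82.6]
15 0 -0.02 -0.001 [ 0.2  0.1 -1. ] [ 22.1  13.4 -31.5   2.9 -30.3  82.1]
15 1 0 0.015 [ 0.2  0.1 -1. ] [ 22.   12.3 -28.4   2.5 -34.3 -97.4]
15 1 0 0 [ 0.2  0.1 -1. ] [ 21.9  14.  -28.5   2.6 -32.6 -97.4]
15 1 -0.02 -0.001 [ 0.2  0.1 -1. ] [ 22.1  13.4 -31.5   2.9 -30.3 -97.9]
20 0 0 0.015 [ 0.2  0.  -1. ] [ 21.7  14.2 -24.5   1.4 -41.4  83.8]
20 0 0 0 [ 0.2  0.  -1. ] [ 21.6  15.7 -24.5   1.4 -39.8  83.9]
20 0 -0.02 -0.001 [ 0.2  0.  -1. ] [ 21.8  15.1 -27.5   1.5 -37.5  83.6]
20 1 0 0.015 [ 0.2  0.  -1. ] [ 21.7  14.2 -24.5   1.4 -41.4 -96.2]
20 1 0 0 [ 0.2  0.  -1. ] [ 21.6  15.7 -24.5   1.4 -39.8 -96.1]
20 1 -0.02 -0.001 [ 0.2  0.  -1. ] [ 21.8  15.1 -27.5   1.5 -37.5 -96.4]
-15 0 0 0.015 [ 0.7  0.2 -0.7]
-15 0 0 0 [ 0.7  0.2 -0.7]
-15 0 -0.02 -0.001 [ 0.7  0.2 -0.7]
-15 1 0 0.015 [ 0.7  0.2 -0.7]
-15 1 0 0 [ 0.7  0.2 -0.7]
-15 1 -0.02 -0.001 [ 0.7  0.2 -0.7]
```

Call:
apply_moves:
  plan:
    - [[0,-0.2,-0.05,0.35,0,0,0],[0,-0.25,-0.07,0.45,0,0,0],[0,-0.3,-0.1,0.6,0,0.02,0],[0,-0.1,-0.2,0.6,0,0.04,0],[0,0,-0.4,0.4,-0.01,0.05,0],[0,0,-0.7,0.1,-0.015,0.05,0],[0,0,-0.9,0,-0.015,0.05,0],[0,0,-0.9,0,-0.015,0.05,0],[0,0,-0.9,0,-0.015,0.05,0],[0,0,-0.9,0,-0.015,0.05,0],[0,0,-0.9,0,-0.015,0.05,0],[0,0,-0.9,0,-0.015,0.05,0]]

```text
time_s: 12.02
tcp_pos: [0.5314, -0.1384, 0.2179]
ee_rot: [[0.96, 0.28, 0.026], [0.279, -0.96, 0.041], [0.036, -0.032, -0.999]]
wrist_force: [-0.0, 0.9, -4.4]
gripper_width: 0.5
```

```bash
cat > g.py <<'E'
from h import *
from scipy.spatial.transform import Rotation as Ro
import sys
np.set_printoptions(precision=3,suppress=True)
# target: tool with yaw, tilt a (deg), tcp x y z
def go(px,py,pz,yaw,a):
    s=sense();R=np.array(s['ee_rot']);p=np.array(s['tcp_pos'])
    RT=Ro.from_euler('ZY',[yaw,a],degrees=True).as_matrix()@np.diag([1,-1,-1.])
    print('t',s['time_s'],'w',s['gripper_width'],'tcp',p*1000,'shift units',(np.array([px,py,pz])-p)/.025,'rot',Ro.from_matrix(RT@R.T).as_rotvec(),'F',s['wrist_force'],'q',np.array(s['joints']))
if __name__=='__main__': go(*map(float,sys.argv[1:]))
E
python3 g.py .5195 -.2195 .0136 18.7 0
```

```text
t 12.0167 w 0.49996296773000287 tcp [ 531.417 -138.353  217.865] shift units [-0.477 -3.246 -8.171] rot [-0.042  0.025  0.043] F [-0.011  0.864 -4.429] q [  0.986  14.849 -11.024  -2.629 -62.64  106.416]
```

Call:
apply_moves:
  plan:
    - [[0,-0.1,-0.8,-0.1,-0.012,0.007,0.012],[0,-0.1,-0.8,-0.2,-0.01,0.006,0.01],[0,-0.1,-0.8,-0.4,-0.01,0.006,0.01],[0,-0.1,-0.6,-0.6,-0.01,0.006,0.01],[0,-0.05,-0.2,-0.8,0,0,0],[0,0,0,-0.9,0,0,0],[0,0,0,-0.9,0,0,0],[0,0,0,-0.9,0,0,0],[0,0,0,-0.8,0,0,0],[0,0,0,-0.6,0,0,0],[0,0,0,-0.3,0,0,0],[0,0,0,0,0,0,0]]

```text
time_s: 13.02
tcp_pos: [0.5324, -0.2313, 0.0506]
ee_rot: [[0.951, 0.308, 0.032], [0.309, -0.951, -0.007], [0.028, 0.017, -0.999]]
wrist_force: [0.5, 0.6, -4.0]
gripper_width: 0.503
```

```bash
python3 g.py .5195 -.2195 .0136 18.7 0
```

```text
t 13.0167 w 0.5029742987189068 tcp [ 532.365 -231.331   50.645] shift units [-0.515  0.473 -1.482] rot [0.007 0.032 0.013] F [ 0.474  0.559 -4.017] q [ -7.408  27.804 -19.873   0.284 -40.468 115.166]
```

Call:
apply_moves:
  plan:
    - [[0,-0.4,0.35,-0.1,0.007,0.03,0.013],[0,-0.25,0.2,-0.4,0,0.008,0],[0,-0.05,0,-0.4,0,0.004,0],[0,0,0,-0.2,0,0,0]]

```text
time_s: 13.35
tcp_pos: [0.5173, -0.2169, 0.0251]
ee_rot: [[0.947, 0.323, -0.004], [0.323, -0.947, -0.001], [-0.004, 0.0, -1.0]]
wrist_force: [-1.1, 0.7, -4.1]
gripper_width: 0.5
```

```bash
python3 g.py .5195 -.2195 .0136 18.7 0
```

```text
t 13.35 w 0.5000104218137537 tcp [ 517.27  -216.881   25.111] shift units [ 0.089 -0.105 -0.46 ] rot [ 0.001 -0.004 -0.002] F [-1.119  0.676 -4.103] q [ -6.139  29.233 -22.302   0.161 -38.678 114.837]
```

Call:
apply_moves:
  plan:
    - [[0,0,0,-0.25,0,-0.002,0],[0,0,0,-0.2,0,0,0],[0,0,0,-0.06,0,0,0],[0,0,0,-0.03,0,0,0]]

```text
time_s: 13.68
tcp_pos: [0.5183, -0.2166, 0.0135]
ee_rot: [[0.946, 0.325, -0.0], [0.325, -0.946, -0.003], [-0.001, 0.002, -1.0]]
wrist_force: [-1.5, -0.0, -0.1]
gripper_width: 0.5
```

```bash
python3 g.py .5195 -.2195 .0136 18.7 0
```

```text
t 13.6833 w 0.4995672819266718 tcp [ 518.252 -216.633   13.452] shift units [ 0.05  -0.115  0.006] rot [ 0.003 -0.    -0.005] F [-1.5   -0.016 -0.082] q [ -6.074  30.22  -22.863   0.249 -36.913 114.841]
```

Call:
apply_moves:
  plan:
    - [[100,0,0,0,0,0,0],[100,0,0,0.05,0,0,0],[100,0,0,0.05,0,0,0],[100,0,0,0.05,0,0,0],[100,0,0,0.1,-0.02,0.06,0],[100,-0.03,0,0,-0.02,0.06,0],[100,-0.03,0,0,-0.02,0.06,0],[100,-0.03,0,0,0,0,0]]

```text
time_s: 14.35
tcp_pos: [0.5206, -0.2189, 0.0243]
ee_rot: [[0.929, 0.326, -0.174], [0.319, -0.945, -0.069], [-0.187, 0.008, -0.982]]
wrist_force: [0.9, -0.4, -0.6]
gripper_width: 0.971
```

```bash
python3 g.py .5167 -.2170 .0162 18.9 12
```

```text
t 14.35 w 0.970753788335798 tcp [ 520.637 -218.903   24.288] shift units [-0.157  0.076 -0.324] rot [ 0.001  0.023 -0.002] F [ 0.898 -0.384 -0.604] q [ -3.912  32.868 -18.239   6.132 -48.798 108.456]
```

Call:
apply_moves:
  plan:
    - [[100,-0.15,0.06,-0.2,0,0.02,0],[100,-0.05,0.03,-0.15,0,0.004,0],[100,0,0,-0.03,0,0,0]]

```text
time_s: 14.6
tcp_pos: [0.5153, -0.2162, 0.014]
ee_rot: [[0.925, 0.326, -0.196], [0.319, -0.945, -0.067], [-0.207, -0.001, -0.978]]
wrist_force: [-0.2, 0.4, -0.3]
gripper_width: 0.998
```

```bash
python3 g.py .5167 -.2170 .0162 18.9 12; python3 -c "
from h import *
cap('wrist','w8')"
```

```text
t 14.6 w 0.9978086627791432 tcp [ 515.308 -216.215   14.005] shift units [ 0.056 -0.031  0.088] rot [-0.001  0.001 -0.002] F [-0.248  0.424 -0.316] q [ -3.692  33.819 -18.577   6.05  -48.801 108.276]
```

View pics/w8.png

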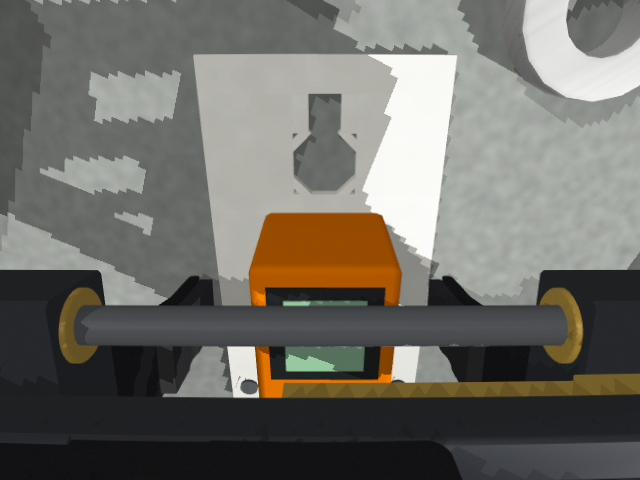

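Call:
apply_moves:
  plan:
    - [[0,0.06,-0.02,0.13,0,0,0],[0,0,0,0.03,0,0,0],[0,0,0,0,0,0,0],[0,0,0,0,0,0,0],[0,0,0,0,0,0,0],[0,0,0,0,0,0,0]]

```text
time_s: 15.15
tcp_pos: [0.5158, -0.2176, 0.0191]
ee_rot: [[0.926, 0.324, -0.194], [0.317, -0.946, -0.066], [-0.205, -0.001, -0.979]]
wrist_force: [0.1, 0.1, 0.1]
gripper_width: 0.63
```

```bash
python3 g.py .5167 -.2170 .0162 18.9 12
```

```text
t 15.15 w 0.629694763021658 tcp [ 515.826 -217.567   19.127] shift units [ 0.035  0.023 -0.117] rot [-0.001  0.003 -0.   ] F [0.075 0.149 0.119] q [ -3.848  33.44  -18.259   5.958 -49.397 108.443]
```

Call:
apply_moves:
  plan:
    - [[0,0.03,0.02,-0.15,0,0.002,0],[0,0,0,-0.04,0,0,0],[0,0,0,0,0,0,0],[0,0,0,0,0,0,0],[0,0,0,0,0,0,0]]

```text
time_s: 15.57
tcp_pos: [0.5169, -0.2171, 0.0147]
ee_rot: [[0.925, 0.324, -0.196], [0.317, -0.946, -0.066], [-0.207, -0.001, -0.978]]
wrist_force: [-0.6, -0.4, 1.5]
gripper_width: 0.505
```

```bash
python3 g.py .5167 -.2170 .0162 18.9 12; python3 -c "
from h import *
cap('wrist','w9')"
```

```text
t 15.5667 w 0.5048531325598491 tcp [ 516.886 -217.087   14.687] shift units [-0.007  0.003  0.061] rot [-0.001  0.001 -0.   ] F [-0.578 -0.435  1.477] q [ -3.777  33.895 -18.261   6.022 -49.044 108.309]
```

View pics/w9.png

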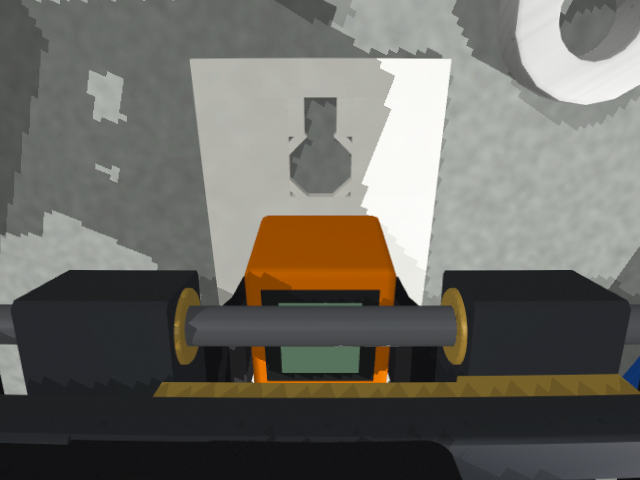

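```bash
cat > d2.py <<'E'
from h import *
np.set_printoptions(precision=4,suppress=True)
from scipy.spatial.transform import Rotation as Ro
import sys
yaw=np.radians(16.5);c3,s3=np.cos(np.pi/6),.5
X=np.array([c3*np.cos(yaw),c3*np.sin(yaw),s3]);Z=np.array([-s3*np.cos(yaw),-s3*np.sin(yaw),c3]);Y=np.cross(Z,X)
M=np.c_[X,Y,Z];B=np.array([.6057,.0580,.1564])
c=pickle.load(open('pics/w9.pkl','rb'));R0=np.array(c['s']['ee_rot']);p0=np.array(c['s']['tcp_pos'])
K=ray_plane(c,np.array([[320.5,165.5]]),np.array([0,0,1.]),.004)[0]; K2=K-[0,0,.004]
yp=-R0[:,1].copy();yp[2]=0;yp/=np.linalg.norm(yp);xp=np.cross(yp,[0,0,1.])
Tr=R0.T@np.c_[xp,yp,[0,0,1.]]; k=R0.T@(K2-p0)
RT=M@Tr.T
def rep(mx=0,my=0,mz=0):
    s=sense();R=np.array(s['ee_rot']);p=np.array(s['tcp_pos'])
    e=M.T@(p+R@k-B); w=Ro.from_matrix(RT@R.T).as_rotvec()
    print('t',round(s['time_s'],2),'w',round(s['gripper_width'],3),'entry mm',e*1000,'tilt in plate axes mrad',M.T@w*1000)
    tgt=B+M@np.array([mx,my,mz])-RT@k; print('shift units',(tgt-p)/.025,'rotvec',w)
    print('F mount',M.T@np.array(s['wrist_force']),'F',s['wrist_force'],'q',np.array(s['joints']))
if __name__=='__main__':
    rep(*[float(a)/1000 for a in sys.argv[1:]])
E
python3 - <<'E'
from d2 import *
print('kh world',K,'k',k,'expected grip pt (plate)',np.c_[xp,yp,[0,0,1]].T@(p0-K2),'yaw',np.degrees(np.arctan2(xp[1],xp[0])),'RT',RT)
from ik import *
for m in [(0,0,.04),(0,0,.0),(-.02,0,0)]:
    print(ik(B+M@np.array(m)-RT@k,RT,20))
E
python3 d2.py 0 0 50
```

```text
kh world [ 0.5686 -0.1996  0.004 ] k [0.0565 0.0002 0.0031] expected grip pt (plate) [-0.0546  0.0002  0.0147] yaw 18.92340037495532 RT [[ 0.9115  0.2843  0.2972]
 [ 0.2701 -0.9587  0.0887]
 [ 0.3102 -0.0005 -0.9507]]
[array([ 22.3419,   8.45  , -30.6918,   3.2691, -32.9153,  81.7063])]
[array([ 22.0673,  12.8993, -31.0839,   3.5954, -28.0703,  81.5394])]
[array([ 22.2856,  12.1855, -34.1307,   4.0497, -25.7526,  80.8566])]
t 15.62 w 0.507 entry mm [-172.3007 -236.4561  -81.1012] tilt in plate axes mrad [ -11.0524 -523.4486  -41.2876]
shift units [ 0.494  10.1071  6.816 ] rotvec [ 0.1593 -0.4987 -0.0413]
F mount [-0.2866  0.5141  1.1492] F [-0.935   0.2593  0.852 ] q [ -3.779   33.8936 -18.2597   6.0212 -49.0419 108.3091]
```

Call:
apply_moves:
  plan:
    - [[0,0,0,0.4,0,0,0],[0,0,0,0.7,0,0,0],[0,0,0,0.9,0,0,0],[0,0,0,0.9,0,0,0],[0,0,0,0.9,0.01,-0.04,0],[0,0,0,0.9,0.015,-0.05,0],[0,0,0.1,0.9,0.015,-0.05,0],[0,0,0.2,0.9,0.015,-0.05,0],[0,0,0.4,0.9,0.015,-0.05,0],[0,0,0.6,0.6,0.015,-0.05,0],[0,0,0.8,0.2,0.015,-0.05,-0.004],[0,0,0.9,0,0.015,-0.05,-0.004]]

```text
time_s: 16.62
tcp_pos: [0.5073, -0.1385, 0.2217]
ee_rot: [[0.932, 0.311, 0.187], [0.305, -0.95, 0.062], [0.197, -0.001, -0.98]]
wrist_force: [-0.3, 0.6, -3.5]
gripper_width: 0.502
```

```bash
python3 d2.py 0 0 50
```

```text
t 16.62 w 0.502 entry mm [ -44.8363 -159.1523  110.6491] tilt in plate axes mrad [ -12.5435 -117.0552  -25.1098]
shift units [ 0.8768  6.9648 -1.4636] rotvec [ 0.0349 -0.1118 -0.028 ]
F mount [-1.8547  0.6742 -3.0087] F [-0.2892  0.6175 -3.533 ] q [  0.2986   8.3414 -19.0816  -4.4326 -51.8383 110.2316]
```

Call:
apply_moves:
  plan:
    - [[0,0.1,0.9,0,0.005,-0.015,-0.004],[0,0.1,0.9,0,0.005,-0.015,-0.004],[0,0.1,0.9,-0.1,0.005,-0.015,-0.004],[0,0.1,0.9,-0.1,0.005,-0.015,-0.004],[0,0.1,0.9,-0.2,0.005,-0.015,-0.004],[0,0.1,0.8,-0.2,0.005,-0.015,-0.004],[0,0.1,0.7,-0.2,0.005,-0.015,-0.004],[0,0.1,0.5,-0.2,0,0,0],[0,0.1,0.2,-0.1,0,0,0],[0,0,0,0,0,0,0]]

```text
time_s: 17.45
tcp_pos: [0.5127, 0.0371, 0.1886]
ee_rot: [[0.92, 0.282, 0.274], [0.266, -0.959, 0.094], [0.289, -0.013, -0.957]]
wrist_force: [-0.4, 0.5, -3.4]
gripper_width: 0.504
```

```bash
python3 d2.py 0 0 30
```

```text
t 17.45 w 0.504 entry mm [-11.9886   5.8442  59.5655] tilt in plate axes mrad [ -9.7847 -22.1732   8.3256]
shift units [ 1.0469  0.0536 -0.8332] rotvec [-0.0058 -0.0248  0.0023]
F mount [-1.9158  0.5942 -2.7919] F [-0.4211  0.495  -3.3758] q [ 22.9628   6.0164 -30.7604   1.9923 -36.4651  81.8738]
```

Call:
apply_moves:
  plan:
    - [[0,0.35,0,-0.25,-0.006,-0.025,0.002],[0,0.35,0,-0.25,0,0,0],[0,0.3,0.05,-0.25,0,0,0],[0,0.05,0,-0.05,0,0,0]]

```text
time_s: 17.78
tcp_pos: [0.5385, 0.0364, 0.1673]
ee_rot: [[0.913, 0.283, 0.294], [0.269, -0.959, 0.087], [0.306, -0.0, -0.952]]
wrist_force: [-1.0, 0.2, -3.5]
gripper_width: 0.505
```

```bash
python3 d2.py -0.3 0 20
```

```text
t 17.78 w 0.505 entry mm [-1.0708 -1.9584 29.8464] tilt in plate axes mrad [ 0.9398 -4.0041  1.3973]
shift units [ 0.1954  0.1358 -0.3344] rotvec [ 0.0012 -0.0038  0.0017]
F mount [-2.4957  0.4848 -2.613 ] F [-0.9573  0.222  -3.5107] q [ 22.0434   9.6193 -30.7033   3.21   -31.9556  81.9148]
```

Now tracking well. Down to 20, then to ~13 mm.

Call:
apply_moves:
  plan:
    - [[0,0.12,0.1,-0.2,0.001,-0.004,0.001],[0,0.08,0.05,-0.15,0,0,0],[0,0,0,0,0,0,0]]

```text
time_s: 18.03
tcp_pos: [0.5448, 0.039, 0.157]
ee_rot: [[0.913, 0.281, 0.296], [0.267, -0.96, 0.087], [0.308, -0.001, -0.951]]
wrist_force: [-0.3, 0.0, -4.2]
gripper_width: 0.502
```

```bash
python3 d2.py -0.3 0 12;  python3 -c "
from h import *
c=cap('wrist','wa')
i=c['pixels'][60:210,220:420,::-1];cv2.imwrite('pics/wac.png',cv2.resize(i,(800,600),interpolation=2))"
```

```text
t 18.03 w 0.502 entry mm [-0.3703 -1.3653 17.6489] tilt in plate axes mrad [ 1.946  -1.8829  3.35  ]
shift units [ 0.0986  0.0773 -0.1984] rotvec [ 0.0005 -0.0018  0.0039]
F mount [-2.386   0.111  -3.4834] F [-0.3428  0.0142 -4.2097] q [ 22.0766  10.9494 -30.9189   3.4758 -30.2984  81.4877]
```

View pics/wac.png

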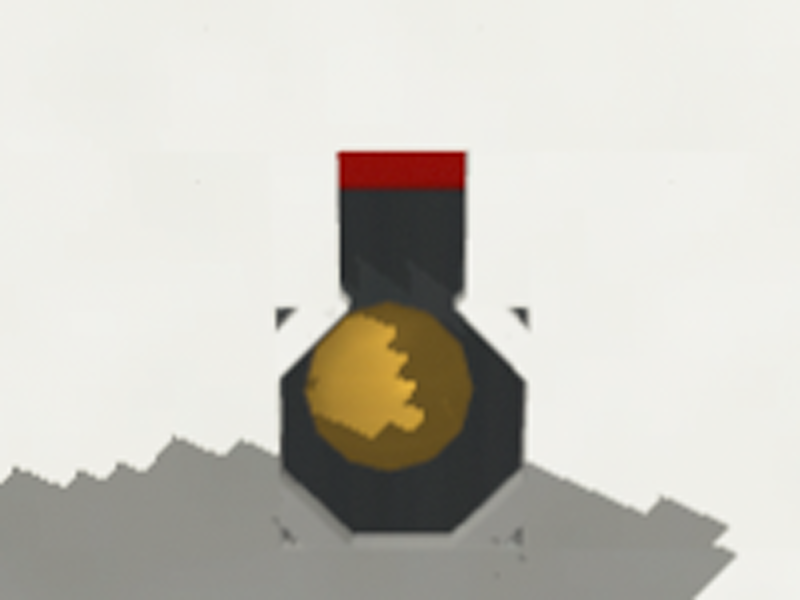

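```bash
cat > k3.py <<'E'
from d2 import *
def chk(name,head,kh,hh=.010):
    c=pickle.load(open(f'pics/{name}.pkl','rb'));R=np.array(c['s']['ee_rot']);p=np.array(c['s']['tcp_pos'])
    S=ray_plane(c,np.array([head,[head[0]+20.5,head[1]]]),Z,B@Z+hh);S=(S-B)@M*1000
    n=R@Tr[:,2];pt=p+R@k+n*.004
    Kk=ray_plane(c,np.array([kh]),n,pt@n)[0]-n*.004
    print('screw',S[0],'r',np.linalg.norm(S[1]-S[0]),'entry',(Kk-B)@M*1000,'pred entry',M.T@(p+R@k-B)*1000)
import sys
if __name__=='__main__':
    chk('wa',[220+388/4,60+386/4],[220+402/4,60+424/4])
E
python3 k3.py
```

```text
screw [-0.3473  0.0755 10.    ] r 7.737381726769693 entry [-0.6577 -1.2298 17.6492] pred entry [-0.3703 -1.3653 17.6489]
```

Call:
apply_moves:
  plan:
    - [[0,0.07,0.09,-0.15,0,-0.002,0.004],[0,0.05,0.04,-0.1,0,0,0],[0,0,0.01,0,0,0,0]]

```text
time_s: 18.33
tcp_pos: [0.5479, 0.0426, 0.1509]
ee_rot: [[0.911, 0.285, 0.298], [0.271, -0.959, 0.089], [0.311, 0.0, -0.95]]
wrist_force: [-0.1, -0.4, -4.1]
gripper_width: 0.505
```

```bash
python3 d2.py -0.3 0 6
```

```text
t 18.33 w 0.505 entry mm [ 0.1222  1.4743 10.519 ] tilt in plate axes mrad [ 0.3093  0.9475 -0.569 ]
shift units [ 0.0886 -0.0342 -0.1629] rotvec [ 0.0003  0.0011 -0.0003]
F mount [-2.2186 -0.3651 -3.4216] F [-0.0983 -0.4099 -4.0725] q [ 22.3427  11.6721 -31.1714   3.7057 -29.1703  81.244 ]
```

Call:
apply_moves:
  plan:
    - [[0,0.08,-0.04,-0.14,0,0.001,0],[0,0,0,-0.02,0,0,0]]

```text
time_s: 18.5
tcp_pos: [0.55, 0.0419, 0.1469]
ee_rot: [[0.911, 0.285, 0.298], [0.271, -0.958, 0.089], [0.311, -0.0, -0.951]]
wrist_force: [-0.1, -1.0, -3.3]
gripper_width: 0.502
```

```bash
python3 d2.py -0.3 0 2
```

```text
t 18.5 w 0.502 entry mm [-0.2603  0.1933  6.1082] tilt in plate axes mrad [-0.3257  0.5538 -1.096 ]
shift units [ 0.0786  0.0179 -0.1419] rotvec [ 0.0001  0.0006 -0.0011]
F mount [-1.9674 -0.9377 -2.6481] F [-0.0978 -1.007  -3.277 ] q [ 22.1256  12.1924 -31.1214   3.5546 -28.7089  81.6051]
```

Call:
apply_moves:
  plan:
    - [[0,0.06,0.02,-0.12,0,0,0],[0,0.01,0,-0.03,0,0,0]]

```text
time_s: 18.67
tcp_pos: [0.5523, 0.0425, 0.1434]
ee_rot: [[0.911, 0.285, 0.299], [0.271, -0.958, 0.089], [0.312, -0.0, -0.95]]
wrist_force: [-2.6, 0.4, -3.0]
gripper_width: 0.501
```

```bash
python3 d2.py -0.3 0 0
```

```text
t 18.67 w 0.501 entry mm [-0.0138  0.1447  1.9831] tilt in plate axes mrad [-0.3747  1.821  -1.1902]
shift units [ 0.0284  0.0053 -0.0704] rotvec [-0.0003  0.0018 -0.0012]
F mount [-3.5324  1.1373 -1.4006] F [-2.5847  0.4205 -2.9791] q [ 22.0911  12.652  -31.1703   3.61   -28.1278  81.58  ]
```

Call:
apply_moves:
  plan:
    - [[0,0.04,0.01,-0.08,0,0.001,0],[0,0.01,0,-0.03,0,0,0]]

```text
time_s: 18.83
tcp_pos: [0.5536, 0.0428, 0.1412]
ee_rot: [[0.911, 0.286, 0.298], [0.272, -0.958, 0.089], [0.311, -0.0, -0.95]]
wrist_force: [-4.8, 1.0, 2.2]
gripper_width: 0.503
```

```bash
python3 d2.py -0.3 0 -1
```

```text
t 18.83 w 0.503 entry mm [ 0.0604  0.151  -0.6939] tilt in plate axes mrad [-0.7551  1.2858 -1.5559]
shift units [-0.0062 -0.0041 -0.015 ] rotvec [-0.0002  0.0013 -0.0017]
F mount [-2.6766  2.3698  4.054 ] F [-4.8391  1.0382  2.1725] q [ 22.058   12.9659 -31.1228   3.5742 -27.8883  81.6601]
```

Call:
apply_moves:
  plan:
    - [[0,0.015,0,-0.03,0,0.001,0],[0,0.01,0,-0.015,0,0,0]]

```text
time_s: 19.0
tcp_pos: [0.5536, 0.0429, 0.141]
ee_rot: [[0.911, 0.286, 0.297], [0.272, -0.958, 0.089], [0.31, -0.001, -0.951]]
wrist_force: [-5.4, -0.8, 3.7]
gripper_width: 0.505
```

```bash
python3 d2.py -5 0 -1;  python3 -c "
from h import *
c=cap('wrist','wb')
i=c['pixels'][60:210,220:420,::-1];cv2.imwrite('pics/wbc.png',cv2.resize(i,(800,600),interpolation=2))
c=cap('side','sb')
i=c['pixels'][150:300,230:430,::-1];cv2.imwrite('pics/sbc.png',cv2.resize(i,(800,600),interpolation=2))"
```

```text
t 19.0 w 0.505 entry mm [-0.0072  0.1654 -0.8994] tilt in plate axes mrad [-1.0912 -0.2074 -1.5893]
shift units [-0.1631 -0.0509 -0.1038] rotvec [-0.0001 -0.0002 -0.0019]
F mount [-2.8038  0.7749  5.8532] F [-5.3543 -0.7778  3.6671] q [ 22.0427  13.0069 -31.0335   3.4931 -28.0178  81.7535]
```

View pics/wbc.png

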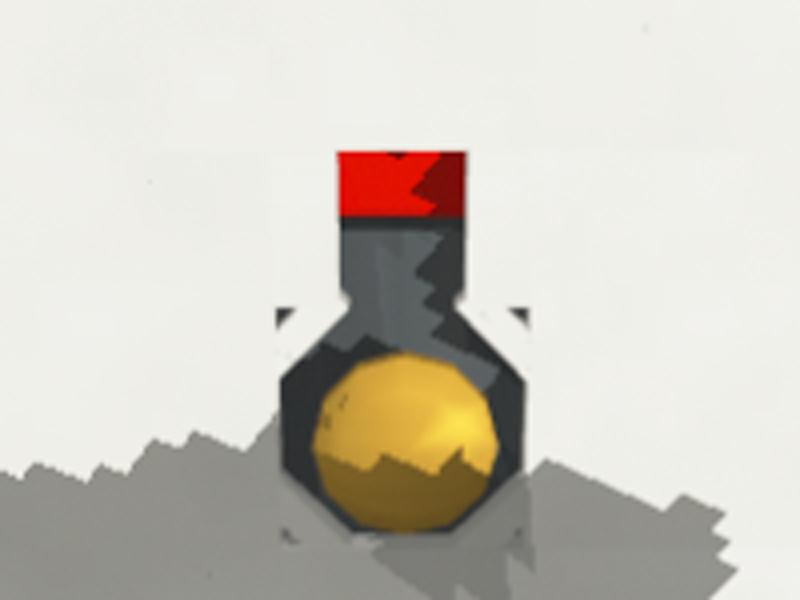

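View pics/sbc.png

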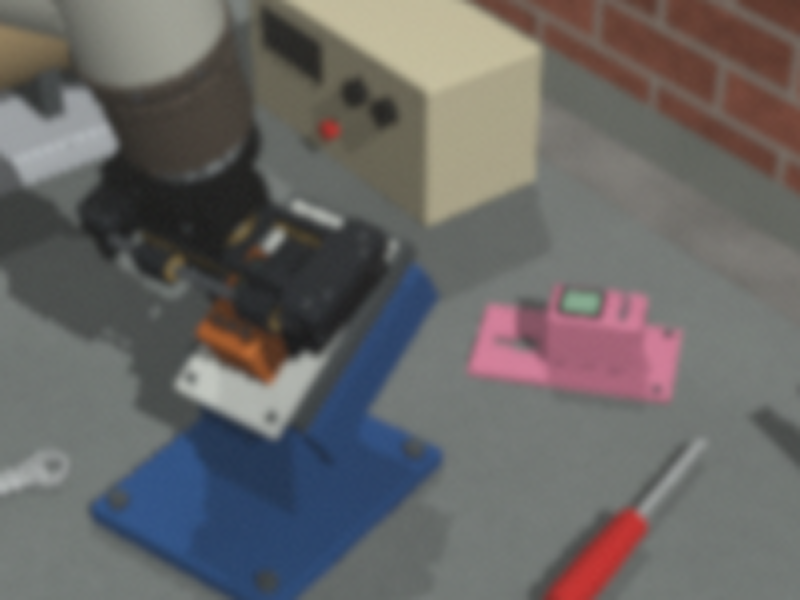

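Call:
apply_moves:
  plan:
    - [[0,-0.08,-0.025,-0.08,0,0,-0.001],[0,-0.08,-0.025,-0.065,0,0,0]]

```text
time_s: 19.27
tcp_pos: [0.5532, 0.0428, 0.1414]
ee_rot: [[0.908, 0.287, 0.307], [0.272, -0.958, 0.092], [0.32, -0.0, -0.947]]
wrist_force: [-1.4, -0.0, 4.2]
gripper_width: 0.506
```

```bash
python3 d2.py -10 0 -1
```

```text
t 19.27 w 0.506 entry mm [-0.0226  0.244   0.258 ] tilt in plate axes mrad [-0.8523 10.6303 -2.3707]
shift units [-0.3122 -0.0967 -0.2199] rotvec [-0.0026  0.0103 -0.0025]
F mount [0.9053 0.3901 4.3213] F [-1.4307 -0.017   4.195 ] q [ 22.0999  12.7419 -31.6411   3.8196 -27.0678  81.4412]
```

Call:
apply_moves:
  plan:
    - [[0,-0.16,-0.05,-0.12,-0.003,0.012,-0.002],[0,-0.16,-0.05,-0.11,-0.001,0.006,0]]

```text
time_s: 19.43
tcp_pos: [0.5487, 0.0415, 0.139]
ee_rot: [[0.91, 0.286, 0.299], [0.272, -0.958, 0.09], [0.312, -0.001, -0.95]]
wrist_force: [0.4, 0.2, 1.0]
gripper_width: 0.5
```

```bash
python3 d2.py -10 0 -1
```

```text
t 19.43 w 0.5 entry mm [-5.3936  0.2336  0.0134] tilt in plate axes mrad [-1.5264  2.3843 -1.5439]
shift units [-0.1335 -0.0448 -0.122 ] rotvec [-0.0012  0.0021 -0.0021]
F mount [0.9197 0.1146 0.6397] F [0.4244 0.2453 1.0138] q [ 22.1062  12.6764 -31.9621   3.5994 -27.2731  81.5846]
```

Call:
apply_moves:
  plan:
    - [[0,-0.12,-0.045,-0.12,-0.001,0.004,-0.002],[0,-0.13,-0.045,-0.11,0,0.004,0]]

```text
time_s: 19.6
tcp_pos: [0.546, 0.0405, 0.1361]
ee_rot: [[0.91, 0.286, 0.301], [0.271, -0.958, 0.092], [0.314, -0.002, -0.949]]
wrist_force: [-0.2, 0.8, 8.9]
gripper_width: 0.506
```

```bash
python3 d2.py -16 0 -1
```

```text
t 19.6 w 0.506 entry mm [-9.3327  0.0507 -0.8779] tilt in plate axes mrad [-2.2684  4.2565 -1.1719]
shift units [-0.222  -0.0638 -0.1283] rotvec [-0.0025  0.0037 -0.0021]
F mount [4.4475 0.8468 7.6516] F [-0.2157  0.8192  8.8502] q [ 22.0964  12.6256 -32.5995   3.5998 -26.5744  81.5648]
```

Call:
apply_moves:
  plan:
    - [[0,-0.18,-0.05,-0.1,-0.002,0.006,-0.002],[0,-0.18,-0.05,-0.1,0,0.004,0]]

```text
time_s: 19.77
tcp_pos: [0.5403, 0.0391, 0.1338]
ee_rot: [[0.91, 0.286, 0.299], [0.271, -0.958, 0.092], [0.313, -0.002, -0.95]]
wrist_force: [0.9, 0.1, 1.2]
gripper_width: 0.505
```

```bash
python3 d2.py -21 0 -1
```

```text
t 19.77 w 0.505 entry mm [-15.5704   0.3302  -0.0009] tilt in plate axes mrad [-2.5019  3.0544 -0.7837]
shift units [-0.16   -0.0579 -0.1365] rotvec [-0.0026  0.0024 -0.0019]
F mount [ 1.4136 -0.1742  0.5984] F [0.9364 0.0957 1.225 ] q [ 22.1953  12.3145 -33.4779   3.6793 -26.078   81.3646]
```

Call:
apply_moves:
  plan:
    - [[0,-0.13,-0.045,-0.11,-0.002,0.004,-0.002],[0,-0.13,-0.045,-0.1,0,0.003,0]]

```text
time_s: 19.93
tcp_pos: [0.5365, 0.0379, 0.1306]
ee_rot: [[0.91, 0.286, 0.3], [0.271, -0.958, 0.092], [0.314, -0.002, -0.949]]
wrist_force: [5.9, 1.1, 9.4]
gripper_width: 0.508
```

```bash
python3 d2.py -21 0 -0.5; python3 -c "
from h import *
c=cap('wrist','wc')
i=c['pixels'][30:210,200:440,::-1];cv2.imwrite('pics/wcc.png',cv2.resize(i,(800,600),interpolation=2))"
```

```text
t 19.93 w 0.508 entry mm [-20.5789   0.1797  -0.776 ] tilt in plate axes mrad [-2.0459  4.129  -0.6794]
shift units [-0.0203 -0.0107  0.0102] rotvec [-0.0025  0.0036 -0.0016]
F mount [ 9.9087 -0.6427  5.1884] F [5.9229 1.0842 9.4477] q [ 22.246   12.2225 -34.3242   3.8965 -25.2705  81.088 ]
```

View pics/wcc.png

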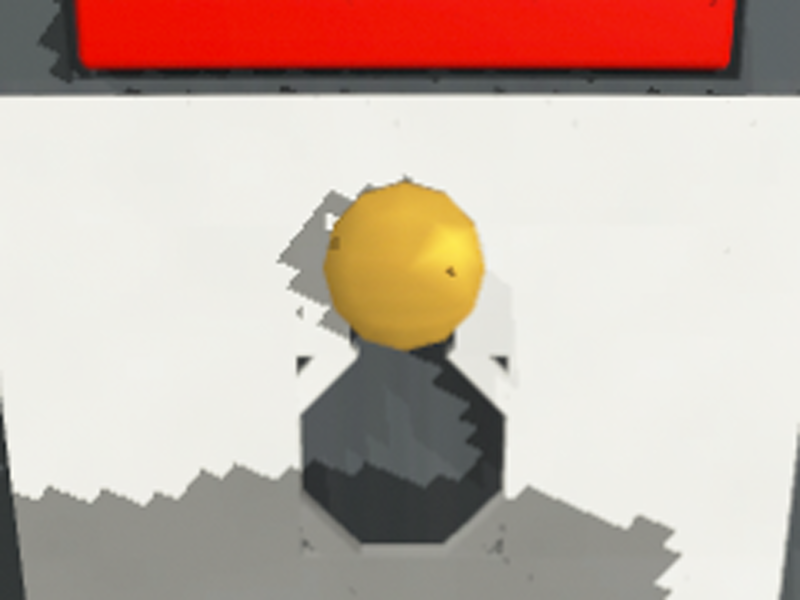

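Run:
```python
from d2 import *
c=pickle.load(open('pics/wc.pkl','rb'));C=cloud(c)
def md(r,co): 
    Q=C[r[0]:r[1],co[0]:co[1]].reshape(-1,3);return np.median((Q-B)@M*1000,0)
print('latch',md((32,48),(240,400)),'plate',md((65,80),(230,290)),'pad',md((32,48),(423,436)))
hsv=cv2.cvtColor(c['pixels'],cv2.COLOR_RGB2HSV);red=(hsv[...,1]>200)&((hsv[...,0]<5)|(hsv[...,0]>175));red[60:]=0
v=np.argwhere(red);print(v.min(0),v.max(0));Q=(C[red]-B)@M*1000;print(np.percentile(Q,[2,50,98],axis=0))
```

```text
latch [20.0914  0.5649  3.6811] plate [10.289  20.148   2.8006] pad [ 20.1546 -34.7374  -1.419 ]
[ 22 222] [ 50 420]
[[ 16.9289 -29.2266   1.9863]
 [ 20.9646   0.1133   3.6022]
 [ 24.7085  29.6844   5.0889]]
```

Call:
apply_moves:
  plan:
    - [[0,0,0,0.02,0,0,0],[0,0,0,0,0,0,0],[60,0,0,0,0,0,0],[80,0,0,0,0,0,0],[100,0,0,0,0,0,0],[100,0,0,0,0,0,0]]

```text
time_s: 20.48
tcp_pos: [0.5334, 0.0368, 0.1284]
ee_rot: [[0.913, 0.284, 0.294], [0.27, -0.959, 0.089], [0.307, -0.002, -0.952]]
wrist_force: [-0.8, 0.5, 4.4]
gripper_width: 0.722
```

```bash
python3 d2.py -20 0 0
```

```text
t 20.48 w 0.722 entry mm [-24.61    -0.0276  -1.4623] tilt in plate axes mrad [-1.5656 -3.3741  0.6854]
shift units [0.1268 0.0381 0.1355] rotvec [-0.0007 -0.0037 -0.0002]
F mount [1.6599 0.7346 4.1528] F [-0.8212  0.5229  4.4263] q [ 22.2544  12.254  -34.5366   3.8061 -25.4538  81.0719]
```

Call:
apply_moves:
  plan:
    - [[100,-0.02,0,0.15,0,0,0],[100,-0.05,-0.02,0.2,0,0,0],[100,-0.1,-0.03,0.35,0,0,0],[100,-0.15,-0.05,0.5,0,0,0],[100,-0.2,-0.06,0.6,0,0,0],[100,-0.2,-0.06,0.6,0,0,0],[100,-0.2,-0.06,0.6,0,0,0],[100,-0.2,-0.06,0.6,0,0,0],[100,0,0,0,0,0,0]]

```text
time_s: 21.23
tcp_pos: [0.4992, 0.0258, 0.2224]
ee_rot: [[0.916, 0.283, 0.285], [0.269, -0.959, 0.086], [0.298, -0.002, -0.955]]
wrist_force: [0.1, 0.1, 1.3]
gripper_width: 0.994
```

```bash
python3 -c "
from h import *
print(sense()['wrist_force'])
cap('wrist','wd'); c=cap('scene','sd')
i=c['pixels'][160:340,220:460,::-1];cv2.imwrite('pics/sdc.png',cv2.resize(i,(800,600),interpolation=2))"
```

```text
[0.1078406  0.09286682 1.31623663]
```

View pics/wd.png

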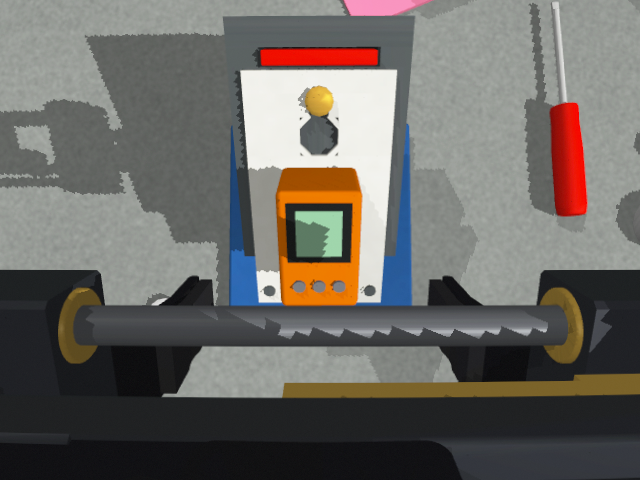

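View pics/sdc.png

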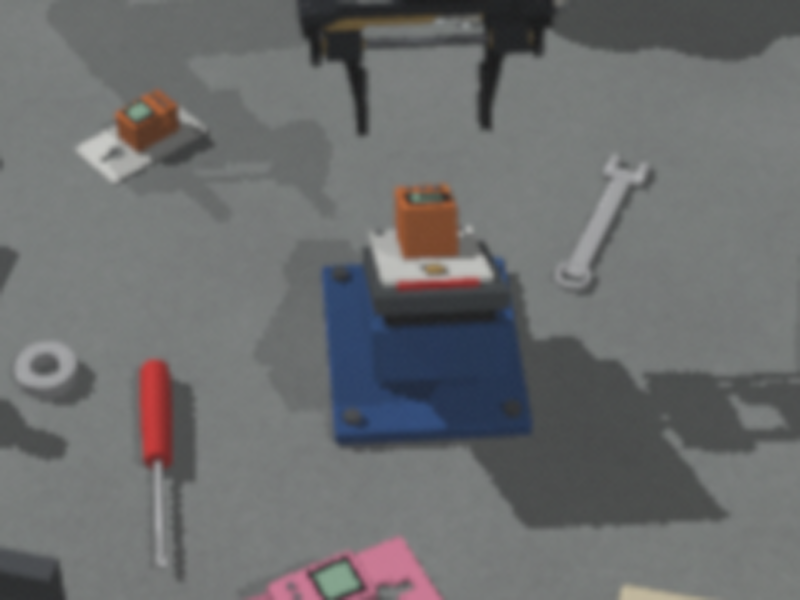

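Run:
```python
from d2 import *
c=pickle.load(open('pics/wd.pkl','rb'));C=cloud(c)
md=lambda r,co: np.median((C[r[0]:r[1],co[0]:co[1]].reshape(-1,3)-B)@M*1000,0)
print('latch',md((52,62),(270,370)),'plate',md((78,90),(260,290)),'pad',md((22,40),(240,400)))
e=ray_plane(c,np.array([[320,70.],[320,156]]),Z,B@Z+.004);print('top edge, entry bottom edge',(e-B)@M*1000)
print(finish_job())
```

```text
latch [21.2632 -0.5237  4.4987] plate [ 7.6036 24.0648  3.3722] pad [33.7884 -0.5248 -0.5952]
top edge, entry bottom edge [[ 14.3481  -0.5173   4.    ]
 [-32.657   -0.4741   4.    ]]
the job is handed in; nothing more can be done
None
```

The orange readout is hung on the mount and the job is handed in, at about 21 s. Everything ended as asked, after one false start.

**False start:** My first grip was upright. It ran joint 5 into its limit just before contact with the pad. I set the readout back on the bench near its starting place and regripped it with the tool tilted 12°.

**Fitting:** I put the keyhole entry over the screw head, pressed the plate flush at about 9 N, slid it down to the end stop and let go. The highest contact force I read was about 15 N, against the 25 N limit. These readings came only between moves, so short peaks in between were not seen.

**Last checks:**
- **Latch:** it stands about 5 mm above the pad, so it is fully out. The plate's top edge is at about x = +14 mm of the mount, below the bar.
- **Plate:** it is flat on the pad, and its top face measures about 4 mm above it.
- **Screw:** the pictures show it at the closed end of the slot. The last measurement puts the entry about 21 to 22 mm down from the screw, where 20 mm was expected. I put that difference down to measuring error.
- **Robot and bystanders:** the gripper is open and clear of everything. The things visible in the last pictures look unmoved. Not every bystander was in those crops.

**Less tidy points:**
- The first try at sliding did not move the plate; it only tilted the tool by about 0.6°. I straightened the tool and slid it with larger steps.
- Just after release the gripper drifted about 4 mm. It seems to have pressed the plate with about 4 N before I backed it away.

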